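# Start a drying batch of shoe lasts

### The arm

A 6-joint arm with a two-finger parallel gripper is mounted at the origin on the work surface. World frame = base frame: x ahead of the robot, y to its left, z up, the work surface at z = 0. Lengths are in mm, angles in rad, forces in N, time in s.
With the tool pointing down it reaches from about 325 to 1000 mm from the base axis. Payload 5.1 kg.
Tool frame: the origin (TCP) lies at the very end of the fingers, on their centre line; the grasp point (between the pads) lies 19 mm behind it; z points along the fingers, y is the direction in which the jaws open and shut (so a half turn about z gives the same grasp; the last joint's range is limited). The gripper opens to 85 mm and grips with 20 to 120 N. Pads are 22 mm wide; open, the fingers measure 114 mm over their backs; the gripper's body (76 mm by 85 mm) begins 54 mm behind the grasp point. The pads swing forward as they close: fully open they stand 13 mm farther back than shut.
Start: joints at [1.032, 0.124, 1.65, -0, 1.367, -0.083], TCP at [286.135, 583.619, 231.322] pointing down, gripper open.
Joint ranges: [-2.61, 2.61], [-1.02, 2.33], [0.03, 2.71], [-1.35, 4.49], [0.32, 2.68], [-2.91, 2.91]. Speed limits (rad/s): [2.57, 2.57, 3.14, 3.14, 3.14, 3.14].

### API

Orientations are given as a unit quaternion [w, x, y, z].
In Python, from bench import state, snapshot, camera_model, job_done gives the robot as it stands. The module is installed in compiled form; this text tells all that it offers.
- The arm moves only by the tool carry_out, never from a script. Its arguments are lists of equal length, an entry for each row: "delta_pos": the shift along the tool's x, y, z in m, a list of three; "rotation": the turn, a rotation vector about the tool's x, y, z in degrees, a list of three. In form: {"delta_pos": [[tx, ty, tz], ...], "rotation": [[rx, ry, rz], ...]}. A call has 1 to 20 rows; each row shifts and turns the pose as measured when the row begins, along the tool's axes as they then stand; what a row does not reach is not made up. A row lasts 1/12 s, in which the tool goes at most 41.7 mm and 7.16 degrees, less where a joint would pass 70% of its speed; a pose out of reach is approached as far as the arm can. A call with a gripper value outside its range is refused whole. "gripper" is the opening, from 0 (shut) to 1 (fully open), set as the call begins (left out, the last holds). The fingers move at their own pace and stop on an object; "squeeze" is the grip in N (left out, the last holds). Time passes only in rows, so rows that do not move let the fingers close. It gives the time, the measured TCP pose, the force and the opening at its end, in the units of the state.
- state(): the state, without advancing time (a new reading comes with each control period).
- snapshot(name): name is "side" or "top"; returns the picture (480x640x3 uint8, red, green, blue); there is no depth.
- camera_model(name): a dict with "fx", "fy", "cx", "cy" (pixels), "cam_to_world" (4x4, takes a point from camera to world coordinates). Camera axes: x right, y up, looking along -z (the intrinsics and any distortion apply to the point x, -y, -z); pixel columns grow to the right and rows downward; lengths in mm; the calibration is good to about 2 mm. A picture is of the moment at which its call begins. camera_model takes no time and is no camera call.
- job_done(): hands the job in, once; it reports no verdict.
The state is a dict: "time_s": time; "qpos": joint angles; "joint_velocities": joint speeds; "joint_torque": joint torques, N m; "eef_pos": TCP position; "tcp_rot": TCP orientation; "ft_force": force on the tool from outside, world axes, zero at the start; "ft_torque": the same for the moment, N m; "width": finger opening in mm.
Only numpy, scipy, OpenCV 4.12 (cv2) and the standard library are available. Lean on these libraries where they do the work, as an engineer would, in place of code of your own. Each camera call takes 0.05 s, during which the arm holds its last target.

### The job

Take the pair of dry wooden lasts out of the drying cabinet's open drawer and stand them in the wooden tray, and stand every green last from the mat on its sole in the drawer. Then push the drawer fully home until its catch holds it, and only then turn the key on top of the cabinet clockwise to its stop and let it spring back to run. Leave everything else on the bench where it is.

Things in the scene. Friction and masses are not known exactly. Their poses are not given: they have to be found in the camera images.
- cabinet: fixed grey drying cabinet, 200 deep (x) x 324 wide (y) x 150 tall; origin at the middle of its underside, x from its front (drawer side, facing the robot) to its back, z up. The head above the drawer is solid from 105 to 150 high, its front face at x = -75, the drawer's front panel stands proud of it (x = -100 when home); the key and a loose thread spool are on top.
- drawer (a joint): how far the drawer is out, m: 0 home, 0.165 fully out; starts 0.147 to 0.163. Slides along the cabinet's x with about 1.2 N of friction. Over the last 12 mm a spring roller catch resists (5 to 8 N of push); from about 5 mm it draws the drawer in and holds it at 0; left short of that, the drawer springs out a little.
- drawer_floor (a point): middle of the drawer's inner floor, axes as the cabinet's, 16 above the bench. Room inside 145 (x) x 260 (y); side and back walls 6 thick, 34 high over this floor; blue front panel 12 thick, 40 high over it, 318 wide. Four lasts fit side by side, toes along x, 62 apart. The head leaves 89 of height over this floor.
- drawer_handle (a point): middle of the drawer's steel bar handle, 36 above the bench: a round bar 11 thick, 120 long along the cabinet's y, its middle 40 in front of the front panel
- key (a joint): angle of the key in rad, clockwise from above: 0 is the rest (run) position, 0.95 the stop (start). A spring drives it back to 0: 0.035 N m at rest, 0.13 N m at the stop. START counts beyond 0.8.
- key_grip (a point): point on the key's vertical axis at the height to grip it, about 186 above the bench. The key's bow is a black plate 34 long (this frame's x) x 10 thick (y), 32 tall (18 below to 14 above this point). It stands on a 28 diameter barrel, top 24 below this point. The frame turns with the key; at rest its axes are the cabinet's.
- mat: fixed black rubber drip mat, 290 (x) x 260 (y) x 4 thick, origin at the middle of its underside; the green lasts start on it
- tray: fixed shallow wooden tray, 140 (x) x 140 (y) x 18 tall, walls and floor 6 thick; origin at the middle of its underside
- tray_in (a point): middle of the tray's inner floor (128 x 128), 6 above the bench, axes as the tray's; the two wooden lasts fit side by side, about 62 apart
- glue_pot: white jar with red lid, 64 diameter, 85 tall, origin under its middle; to be left alone
- polish_tin: flat dark tin, 70 diameter, 25 tall, origin under its middle; to be left alone
- hammer: hammer lying on the bench, 240 long, origin near its middle; to be left alone
- brush: brush lying on the bench, 200 long, origin near its middle; to be left alone
- heel_block: black heel block, 50 x 45 x 30 tall, origin under its middle; to be left alone
- spool: yellow thread spool standing on the cabinet's top, 36 diameter, 42 tall, origin under its middle; to be left alone
- dry_a: Pale wooden infant shoe last on its flat sole: 108 long, 44 wide, 80 tall, about 220 g. Origin: middle of the sole underside; x to the toe, z up. Grip its flat-sided ankle block: 26 wide (y), 56 long, middle at x = -16, from 46 to 80 above the sole; the foot below is up to 46 high behind, 28 at the toe. Dry, one of a pair; starts in the drawer, toe to the cabinet's back.
- dry_b: Pale wooden infant shoe last on its flat sole: 108 long, 44 wide, 80 tall, about 220 g. Origin: middle of the sole underside; x to the toe, z up. Grip its flat-sided ankle block: 26 wide (y), 56 long, middle at x = -16, from 46 to 80 above the sole; the foot below is up to 46 high behind, 28 at the toe. Dry, one of a pair; starts in the drawer, toe to the cabinet's back.
- last_a: Green infant shoe last on its flat sole: 108 long, 44 wide, 80 tall, about 220 g. Origin: middle of the sole underside; x to the toe, z up. Grip its flat-sided ankle block: 26 wide (y), 56 long, middle at x = -16, from 46 to 80 above the sole; the foot below is up to 46 high behind, 28 at the toe. Wet; two to four green lasts are present, the rest absent.
- last_b: Green infant shoe last on its flat sole: 108 long, 44 wide, 80 tall, about 220 g. Origin: middle of the sole underside; x to the toe, z up. Grip its flat-sided ankle block: 26 wide (y), 56 long, middle at x = -16, from 46 to 80 above the sole; the foot below is up to 46 high behind, 28 at the toe. Wet; two to four green lasts are present, the rest absent.
- last_c: Green infant shoe last on its flat sole: 108 long, 44 wide, 80 tall, about 220 g. Origin: middle of the sole underside; x to the toe, z up. Grip its flat-sided ankle block: 26 wide (y), 56 long, middle at x = -16, from 46 to 80 above the sole; the foot below is up to 46 high behind, 28 at the toe. Wet; two to four green lasts are present, the rest absent.
- last_d: Green infant shoe last on its flat sole: 108 long, 44 wide, 80 tall, about 220 g. Origin: middle of the sole underside; x to the toe, z up. Grip its flat-sided ankle block: 26 wide (y), 56 long, middle at x = -16, from 46 to 80 above the sole; the foot below is up to 46 high behind, 28 at the toe. Wet; two to four green lasts are present, the rest absent.
Not all that is in view belongs to the job. Leave any pink look-alike of the dry_a alone. Leave any blue look-alike of the last_c alone.

How it is judged (in metres and radians):
On the way, in this order (a step that is already met when the one before it is completed fails the run):
1. all green lasts stand in the drawer and both wooden lasts stand in the tray (x of last_a in the frame of drawer_floor between -0.05 and 0.05 m and y of last_a in the frame of drawer_floor between -0.125 and 0.125 m and z of last_a in the frame of drawer_floor between -0.006 and 0.012 m and angle between each of last_a, last_b, last_c, last_d, dry_a, dry_b's own z axis and vertical below 0.3 rad and x of last_b in the frame of drawer_floor between -0.05 and 0.05 m and y of last_b in the frame of drawer_floor between -0.125 and 0.125 m and z of last_b in the frame of drawer_floor between -0.006 and 0.012 m and x of last_c in the frame of drawer_floor between -0.05 and 0.05 m and y of last_c in the frame of drawer_floor between -0.125 and 0.125 m and z of last_c in the frame of drawer_floor between -0.006 and 0.012 m and x of last_d in the frame of drawer_floor between -0.05 and 0.05 m and y of last_d in the frame of drawer_floor between -0.125 and 0.125 m and z of last_d in the frame of drawer_floor between -0.006 and 0.012 m and x of dry_a in the frame of tray_in between -0.055 and 0.055 m and y of dry_a in the frame of tray_in between -0.055 and 0.055 m and z of dry_a in the frame of tray_in between -0.006 and 0.012 m and x of dry_b in the frame of tray_in between -0.055 and 0.055 m and y of dry_b in the frame of tray_in between -0.055 and 0.055 m and z of dry_b in the frame of tray_in between -0.006 and 0.012 m), for 0.2 s.
2. the drawer is fully home, on its catch (value of joint drawer below 0.004 m), for 0.3 s.
3. the key is turned to start with the drawer home (value of joint key above 0.8 rad and value of joint drawer below 0.004 m), for 0.05 s.
4. the key has sprung back to run (value of joint key below 0.08 rad), for 0.2 s.
At the end, for the whole second after the job is handed in: every green last present stands on its sole (within 17 degrees) in the drawer, both wooden lasts likewise in the tray, the drawer is home within 4 mm, the key is back within 0.08 rad of its rest, all at rest (all of step 1 and linear speed of each of last_a, last_b, last_c, last_d, dry_a, dry_b below 0.02 m/s and value of joint drawer below 0.004 m and value of joint key below 0.08 rad); the robot touches nothing.
It fails at once if the key is turned while the drawer is not home (value of joint key above 0.4 rad and value of joint drawer above 0.02 m).
It fails at once if another thing on the bench is moved more than 6 cm or knocked over (distance of any of glue_pot, polish_tin, hammer, brush, heel_block, spool from where it was at the start of the episode above 0.06 m or angle between any of glue_pot, spool's own z axis and vertical above 0.8 rad).
Of last_a, last_b, last_c, last_d only 2 to 4 are there at a start; the rules pass over those that are not, and their reading is None.
At some moment in a run one of last_a, last_b, last_c, last_d, dry_a, dry_b may be knocked a few centimetres aside while the robot is not near it.
Once in a run the grip may slacken for a moment while it holds something.
It also fails if it takes over 210 s, if anything falls off the work surface, if the arm or the gripper's body presses on something with over 40 N, if the wrist force passes 120 N, or if a joint passes its speed limit or range.

## Working session

There is one attempt and no reset: what is moved stays moved. The work goes in short steps, Python scripts to look and compute and a tool call to move; the robot and the scene stay as the last step left them, time stands still between calls to the robot, and variables do not carry over. Pictures are saved under pics/ and viewed, and the job is handed in when it is done.

Besides the shell and the picture viewer there is one more tool, called after ">>>" as a command line: name --argument value ..., lists and objects as JSON in quotes. carry_out: Moves the arm, as the interface text tells. Its arguments: {"type":"object","properties":{"delta_pos":{"type":"array"},"rotation":{"type":"array"},"gripper":{"type":"number"},"squeeze":{"type":"number"}},"required":["delta_pos","rotation"]}

```bash
mkdir -p pics; python3 - <<'E'
from bench import *
import cv2,numpy as np
print(state())
for n in("side","top"):
    m=camera_model(n);print(n,m)
    cv2.imwrite(f"pics/{n}0.png",cv2.cvtColor(snapshot(n),cv2.COLOR_RGB2BGR))
E
```

```text
{'time_s': 0.0, 'qpos': array([ 1.03235010e+00,  1.24522502e-01,  1.65167609e+00,  8.47452222e-06,
        1.36751430e+00, -8.26095333e-02]), 'joint_velocities': array([-0.00029332, -0.00020214, -0.00040795, -0.00215044,  0.00229319,
        0.00061765]), 'joint_torque': array([-1.03975468e-03, -4.23616683e+01, -3.65450191e+01, -1.08484276e-04,
        6.94894654e-03, -1.07229238e-05]), 'eef_pos': array([285.85181874, 583.08573429, 230.04053419]), 'tcp_rot': array([-3.27882722e-04,  2.25950905e-01,  9.74138114e-01, -1.00815046e-03]), 'ft_force': array([ 0.17131742,  0.87686145, -0.07801567]), 'ft_torque': array([ 0.01286165, -0.02526566, -0.00731632]), 'width': 85.37562822892568}
side {'fx': 479.64701372177825, 'fy': 479.64701372177825, 'cx': 319.78045197572413, 'cy': 242.0432346444938, 'cam_to_world': array([[ 9.78984757e-01,  1.27157429e-01, -1.59435986e-01,
         3.56869407e+02],
       [-2.03068287e-01,  5.35894079e-01, -8.19500340e-01,
        -8.59246213e+02],
       [-1.87647556e-02,  8.34654734e-01,  5.50453776e-01,
         7.50963767e+02],
       [ 0.00000000e+00,  0.00000000e+00,  0.00000000e+00,
         1.00000000e+00]])}
top {'fx': 464.8476391265728, 'fy': 464.8476391265728, 'cx': 316.4118606976695, 'cy': 238.2520045225773, 'cam_to_world': array([[ 5.74205445e-03,  9.84049665e-01, -1.77801256e-01,
         3.17546673e+02],
       [-9.99839546e-01,  8.66676866e-03,  1.56770416e-02,
         4.91246134e+01],
       [ 1.69679499e-02,  1.77682708e-01,  9.83941535e-01,
         1.28773061e+03],
       [ 0.00000000e+00,  0.00000000e+00,  0.00000000e+00,
         1.00000000e+00]])}
```

View pics/side0.png

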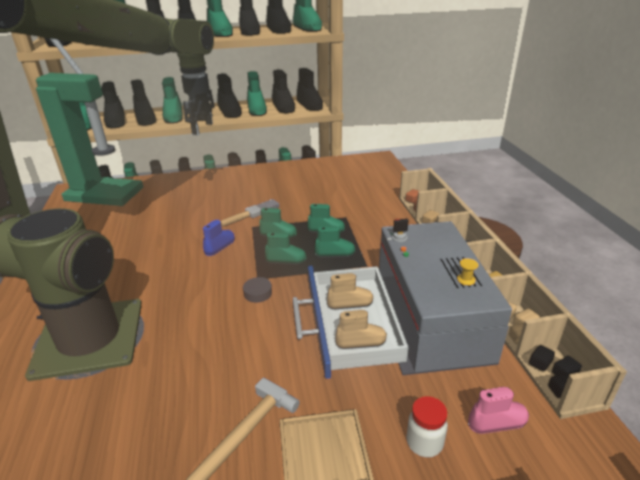

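View pics/top0.png

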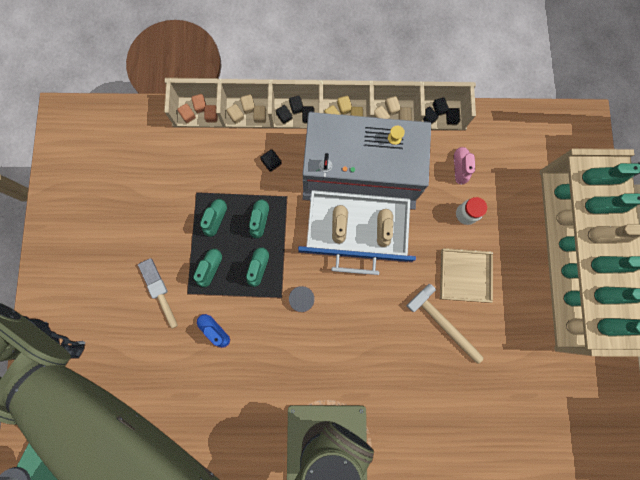

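Top view: four green lasts on the black mat (about (212,217), (259,218), (207,267), (257,266)). The dry pair is in the drawer at (340,224) and (386,227). The tray is at (467,275) and the key at (325,163). The blue (212,330) and pink (464,165) ones are decoys. Next I enlarge the views to measure.

```bash
cat > h.py <<'E'
import numpy as np,cv2
from bench import *
from scipy.spatial.transform import Rotation as R
def ray(n,u,v):
    m=camera_model(n);T=m["cam_to_world"]
    d=np.array([(u-m["cx"])/m["fx"],-(v-m["cy"])/m["fy"],-1.])
    d=T[:3,:3]@d
    return T[:3,3],d/np.linalg.norm(d)
def onz(n,u,v,z):
    o,d=ray(n,u,v);return o+d*(z-o[2])/d[2]
def tri(a,b):  # top px, side px
    o1,d1=ray("top",*a);o2,d2=ray("side",*b)
    s=np.linalg.lstsq(np.c_[d1,-d2],o2-o1,rcond=None)[0]
    p,q=o1+s[0]*d1,o2+s[1]*d2
    return (p+q)/2,np.linalg.norm(p-q)
def proj(n,p):
    m=camera_model(n);T=m["cam_to_world"]
    c=T[:3,:3].T@(np.asarray(p,float)-T[:3,3])
    return np.array([m["cx"]-m["fx"]*c[0]/c[2],m["cy"]+m["fy"]*c[1]/c[2]])
def snap(n,name=None):
    im=cv2.cvtColor(snapshot(n),cv2.COLOR_RGB2BGR)
    if name: cv2.imwrite(f"pics/{name}.png",im)
    return im
def crop(im,x0,y0,x1,y1,f,name):
    c=cv2.resize(im[y0:y1,x0:x1],None,fx=f,fy=f,interpolation=cv2.INTER_CUBIC)
    cv2.imwrite(f"pics/{name}.png",c)
E
python3 - <<'E'
from h import *
t=cv2.imread("pics/top0.png");s=cv2.imread("pics/side0.png")
crop(t,185,185,300,305,5,"c1");crop(t,295,110,435,280,3.5,"c2")
crop(s,245,195,365,280,6,"c3");crop(s,285,205,515,375,3.4,"c4")
E
```

```text
(no output)
```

View pics/c1.png

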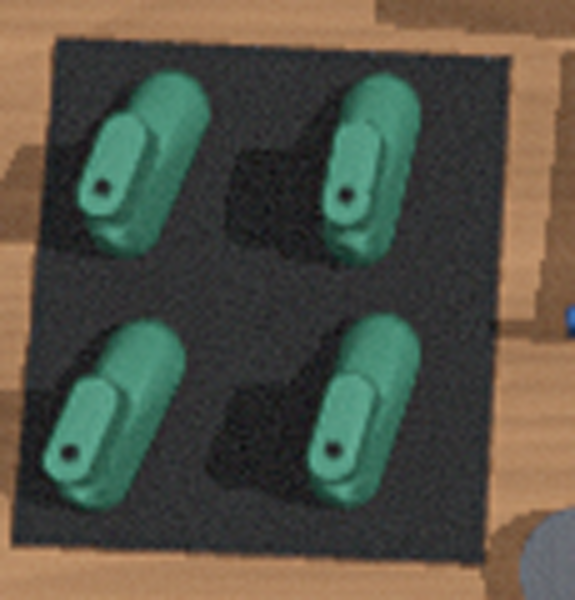

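View pics/c2.png

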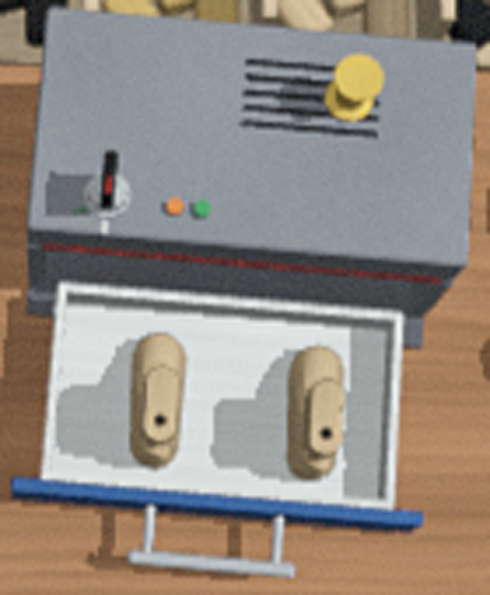

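View pics/c3.png

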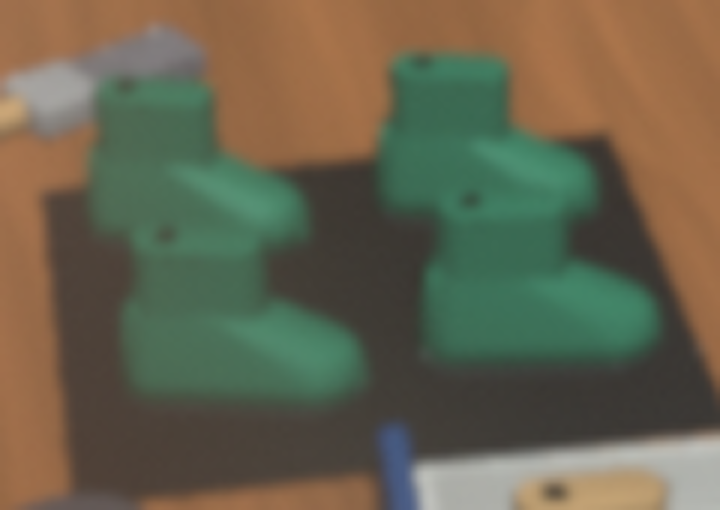

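View pics/c4.png

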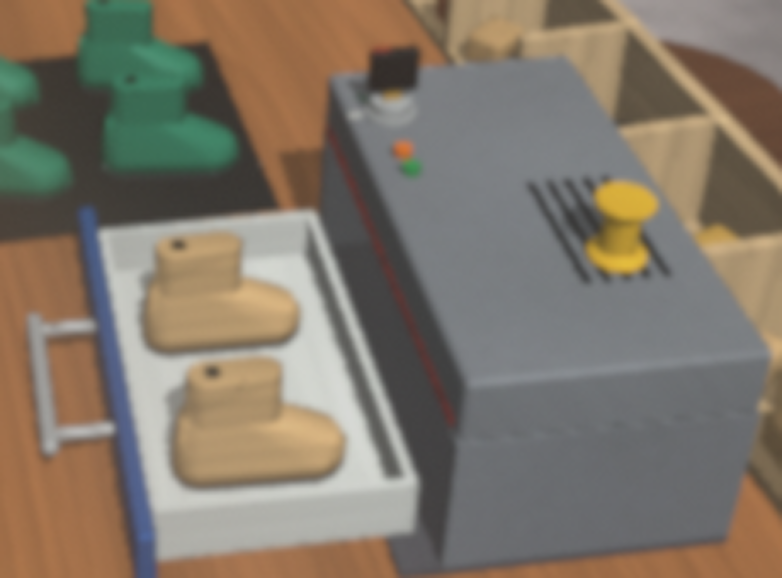

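```bash
cat > meas.py <<'E'
from h import *
# ankle-block top faces by colour/brightness; returns list of top px rects
def tops(im,roi,kind):
    x0,y0,x1,y1=roi
    f=8
    c=cv2.resize(im[y0:y1,x0:x1],None,fx=f,fy=f,interpolation=cv2.INTER_CUBIC)
    hsv=cv2.cvtColor(c,cv2.COLOR_BGR2HSV)
    if kind=="g": m=(hsv[...,0]>65)&(hsv[...,0]<95)&(hsv[...,1]>80)
    else: m=(hsv[...,0]>8)&(hsv[...,0]<25)&(hsv[...,1]>60)
    m=m.astype(np.uint8)
    n,l,st,ce=cv2.connectedComponentsWithStats(m)
    out=[]
    for i in range(1,n):
        if st[i,4]<150*f*f/2: continue
        v=hsv[...,2][l==i]
        out.append((l==i,st[i],np.percentile(v,[10,30,50,70,90])))
    return c,hsv,out,f
E
python3 - <<'E'
from meas import *
t=cv2.imread("pics/top0.png")
for roi,k in(((185,185,300,305),"g"),((300,185,415,250),"d")):
    c,hsv,o,f=tops(t,roi,k)
    for m,s,p in o: print(k,s,p, s[0]/f+roi[0],s[1]/f+roi[1])
E
```

```text
g [  119   109   218   306 41672] [ 81. 105. 119. 141. 154.] 199.875 198.625
g [  507   116   168   311 36638] [ 75. 107. 124. 141. 155.] 248.375 199.5
g [  484   499   190   316 38238] [ 82. 109. 128. 144. 156.] 245.5 247.375
g [   63   509   236   310 43248] [ 85. 106. 124. 143. 155.] 192.875 248.625
d [    0     0    82   487 27438] [111. 116. 119. 124. 129.] 300.0 185.0
d [  259   164   122   303 29914] [109. 139. 183. 200. 207.] 332.375 205.5
d [  865   193    55   327 15338] [164. 169. 173. 177. 181.] 408.125 209.125
d [  618   194   124   300 31645] [104. 119. 170. 198. 207.] 377.25 209.25
```

```bash
python3 - <<'E'
from meas import *
t=cv2.imread("pics/top0.png")
vis=[]
for roi,k,th,zt in(((185,185,300,305),"g",143,84),((325,185,415,250),"d",190,96)):
    c,hsv,o,f=tops(t,roi,k)
    for m,s,p in o:
        if s[0]*1.0>600*1 and k=="d" and s[2]<80: continue
        b=(m&(hsv[...,2]>th)).astype(np.uint8)
        b=cv2.morphologyEx(b,cv2.MORPH_OPEN,np.ones((9,9)))
        n,l,st,ce=cv2.connectedComponentsWithStats(b)
        i=1+np.argmax(st[1:,4]);b=(l==i).astype(np.uint8)
        cn=max(cv2.findContours(b,0,2)[0],key=cv2.contourArea)
        hull=cv2.convexHull(cn)
        cv2.drawContours(c,[cn],-1,(0,0,255),1)
        # contour to world
        P=np.array([onz("top",roi[0]+(q[0]+.5)/f-.5,roi[1]+(q[1]+.5)/f-.5,zt)[:2] for q in hull[:,0]])
        r=cv2.minAreaRect(P.astype(np.float32))
        (cx,cy),(w,h),a=r
        if w<h: a+=90;w,h=h,w
        a=(a+90)%180-90
        cp=proj("top",(cx,cy,zt))
        print(k,"ctr %.1f %.1f len %.1f wid %.1f yaw %.1f px %s"%(cx,cy,w,h,a,cp.round(1)))
    cv2.imwrite(f"pics/m_{k}.png",cv2.resize(c,None,fx=.7,fy=.7))
E
```

```text
g ctr 588.5 319.4 len 55.4 wid 22.4 yaw -17.9 px [207.  217.4]
g ctr 585.9 193.0 len 54.8 wid 22.4 yaw -9.1 px [254.9 218.8]
g ctr 450.8 194.4 len 54.6 wid 22.4 yaw -14.5 px [252.8 269.7]
g ctr 447.9 328.7 len 54.6 wid 22.2 yaw -21.2 px [200.8 270.4]
d ctr 581.4 -34.4 len 78.9 wid 22.7 yaw -3.2 px [341.1 220.3]
d ctr 560.2 -157.3 len 52.4 wid 21.7 yaw -1.3 px [387.9 228.6]
```

View pics/m_g.png

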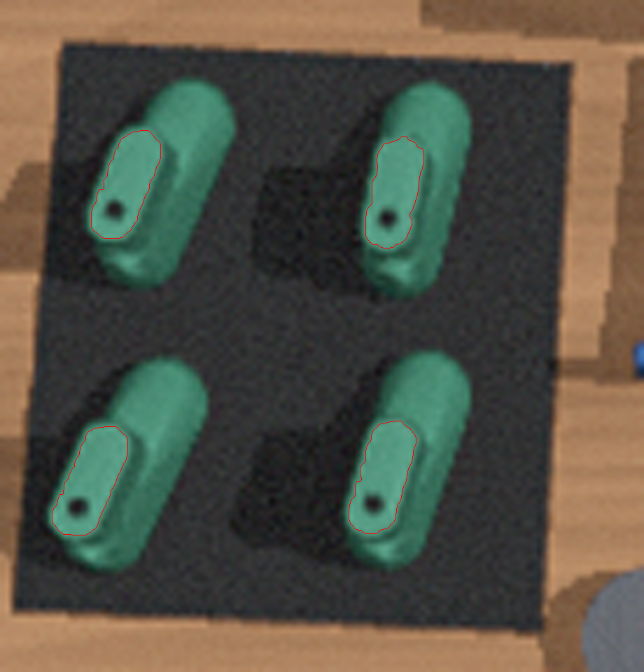

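View pics/m_d.png

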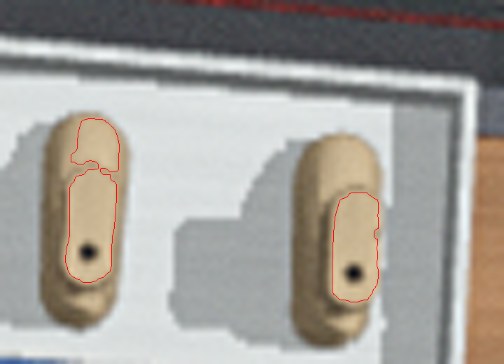

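```bash
python3 - <<'E'
from h import *
g=lambda p,o,f:[(p[0]+.5)/f-.5+o[0],(p[1]+.5)/f-.5+o[1]]
T=lambda n,a,oa,fa,b,ob,fb:print(n,*[x.round(1) for x in tri(g(a,oa,fa),g(b,ob,fb))])
c1=((185,185),5);c3=((245,195),6);c2=((295,110),3.5);c4=((285,205),3.4)
for n,a,b in(("A",(102,187),(422,62)),("B",(346,195),(470,200)),("C",(333,450),(165,235)),("D",(69,452),(125,87))):T(n,a,*c1,b,*c3)
for n,a,b in(("d1 hole",(160,420),(178,243)),("d2 hole",(326,432),(212,371)),("key top front",(107,205),(370,54)),("key top back",(112,153),(417,52)),
 ("head front L",(30,228),(330,77)),("head front R",(463,265),(467,385)),("head back R",(475,45),(768,353)),
 ("panel L",(14,480),(88,208)),("panel R",(422,518),(145,540)),("bar L",(131,557),(35,316)),("bar R",(293,570),(47,448)),
 ("drawer back L",(60,285),(315,212)),("drawer back R",(403,317),(413,480))):T(n,a,*c2,b,*c4)
print(onz("top",*g((91/ .7,225/.7),(325,185),8),96))
E
```

```text
A [575.5 323.8  85.3] 0.5
B [571.9 195.3  85.9] 1.2
C [437.3 198.   85.8] 0.9
D [435.2 334.1  84.7] 1.3
d1 hole [555.4 -32.2  98.8] 0.7
d2 hole [ 547.1 -156.2   97.8] 1.8
key top front [692.   10.7 197.8] 5.6
key top back [726.9   7.8 197.4] 1.2
head front L [687.7  65.6 148.8] 0.2
head front R [ 663.3 -250.8  147. ] 0.5
head back R [ 832.8 -265.2  149.2] 2.1
panel L [515.5  77.1  56.1] 1.8
panel R [ 488.6 -236.3   53.7] 2.6
bar L [460.1 -13.5  39.4] 0.6
bar R [ 449.1 -138.5   39.6] 3.1
drawer back L [673.9  42.8  50. ] 1.3
drawer back R [ 649.  -226.5   54.2] 0.3
[569.45312806 -33.63400286  96.        ]
```

```bash
python3 - <<'E'
from h import *
t=cv2.imread("pics/top0.png");s=cv2.imread("pics/side0.png")
crop(t,430,235,505,315,7,"c5");crop(s,270,400,380,480,7,"c6")
crop(t,300,145,350,185,14,"c7")
E
```

```text
(no output)
```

View pics/c5.png

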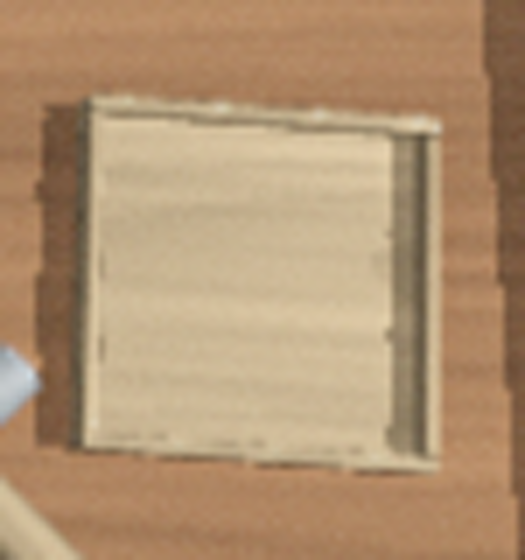

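View pics/c6.png

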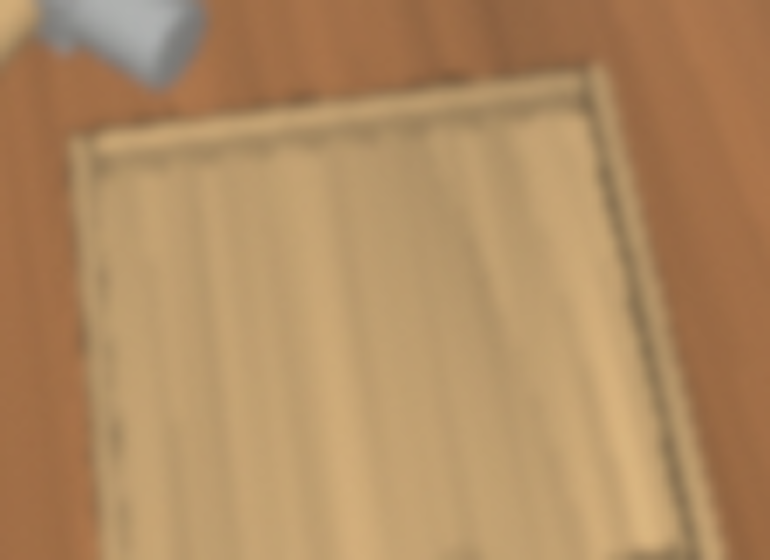

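View pics/c7.png

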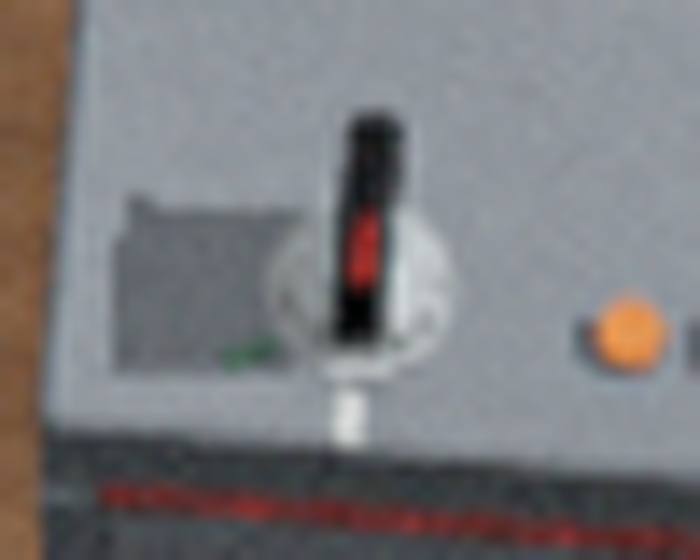

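```bash
cat >> h.py <<'E'
def plan(x,y,z,yaw):
    """yaw = direction of the last's toe (tool x axis taken along +-it), deg"""
    s=state();q=s["tcp_rot"];Rm=R.from_quat([q[1],q[2],q[3],q[0]])
    # jaw (tool y) at yaw+90, tool z down -> tool x at yaw+180
    a=np.radians(yaw)
    X=np.array([-np.cos(a),-np.sin(a),0]);Z=np.array([0,0,-1.]);Y=np.cross(Z,X)
    t=R.from_matrix(np.c_[X,Y,Z])
    rv=(Rm.inv()*t).as_rotvec(degrees=True)
    d=np.array([x,y,z])-s["eef_pos"]
    print("t",round(s["time_s"],2),"at",s["eef_pos"].round(1),"w",round(s["width"],1),"F",s["ft_force"].round(1))
    print(" rot",rv.round(2)," world d",d.round(1)," d(now frame)",(Rm.inv().apply(d)/1000).round(4)," d(after rot)",(t.inv().apply(d)/1000).round(4))
E
python3 - <<'E'
from h import *
g=lambda p,o,f:[(p[0]+.5)/f-.5+o[0],(p[1]+.5)/f-.5+o[1]]
P=[onz("top",*g(p,(430,235),7),18) for p in((91,98),(440,122),(440,468),(84,448))]
for p in P:print(p.round(1))
print("c",np.mean(P,0).round(1))
print(tri(g((91,98),(430,235),7),g((598,68),(270,400),7)),tri(g((84,448),(430,235),7),g((75,135),(270,400),7)))
for p in((360,235),(372,120),(358,340)):print("key",onz("top",*g(p,(300,145),14),200))
plan(569.5,-33.5,180,-4)
E
```

```text
[ 520.9 -321.8   18. ]
[ 512.5 -460.6   18. ]
[ 376.2 -452.2   18. ]
[ 383.  -313.1   18. ]
c [ 448.1 -386.9   18. ]
(array([ 520.27194602, -321.78435864,   17.70060051]), np.float64(1.4323169489677345)) (array([ 383.57683587, -313.04537318,   18.35637519]), np.float64(1.2367356916846706))
key [705.99526683  11.21910833 200.        ]
key [727.19090792   9.15927775 200.        ]
key [686.78337761  11.52314911 200.        ]
t 0.1 at [285.9 583.2 230.2] w 85.6 F [ 0.1  1.  -0.3]
 rot [ -0.1   -0.03 -22.11]  world d [ 283.6 -616.7  -50.2]  d(now frame) [-0.5261 -0.4288  0.0509]  d(after rot) [-0.326  -0.5954  0.0502]
```

>>> carry_out --delta_pos '[[0,0,0],[0,0,0],[0,0,0],[-0.0135,-0.032,0.001],[-0.0135,-0.032,0.001],[-0.0135,-0.032,0.001],[-0.0135,-0.032,0.001],[-0.0135,-0.032,0.001],[-0.0135,-0.032,0.001],[-0.0135,-0.032,0.001],[-0.0135,-0.032,0.001],[-0.0135,-0.032,0.001],[-0.0135,-0.032,0.001],[-0.0135,-0.032,0.001],[-0.0135,-0.032,0.001],[-0.0135,-0.032,0.001],[-0.0135,-0.032,0.001],[-0.0135,-0.032,0.001],[-0.0135,-0.032,0.001],[-0.0135,-0.032,0.001]]' --rotation '[[0,0,-7],[0,0,-7],[0,0,-7],[0,0,0],[0,0,0],[0,0,0],[0,0,0],[0,0,0],[0,0,0],[0,0,0],[0,0,0],[0,0,0],[0,0,0],[0,0,0],[0,0,0],[0,0,0],[0,0,0],[0,0,0],[0,0,0],[0,0,0]]' --gripper 0.5

```text
time_s: 1.77
eef_pos: [475.6, 1.5, 203.6]
tcp_rot: [-0.005, 0.03, 1.0, -0.005]
ft_force: [0.1, 0.5, 0.2]
width: 42.6
```

```bash
python3 -c "
from h import *
plan(560.2,-157.3,150,-3)"
```

```text
t 1.77 at [475.6   1.5 203.6] w 42.6 F [0.1 0.5 0.2]
 rot [-0.62 -0.61 -0.43]  world d [  84.6 -158.8  -53.6]  d(now frame) [-0.0946 -0.1529  0.0543]  d(after rot) [-0.0928 -0.1542  0.0536]
```

>>> carry_out --delta_pos '[[0,0,0],[-0.0186,-0.0308,0.0107],[-0.0186,-0.0308,0.0107],[-0.0186,-0.0308,0.0107],[-0.0186,-0.0308,0.0107],[-0.0186,-0.0308,0.0107],[0,0,0],[0,0,0]]' --rotation '[[-0.6,-0.6,-0.4],[0,0,0],[0,0,0],[0,0,0],[0,0,0],[0,0,0],[0,0,0],[0,0,0]]'

```text
time_s: 2.43
eef_pos: [562.2, -169.6, 145.0]
tcp_rot: [-0.0, 0.03, 1.0, 0.001]
ft_force: [0.3, 0.5, 0.2]
width: 42.7
```

```bash
python3 -c "
from h import *
plan(560.2,-157.3,67,-3)
crop(snap('side'),280,200,480,380,4,'a1')"
```

```text
t 2.43 at [ 562.2 -169.6  145. ] w 42.7 F [0.3 0.5 0.2]
 rot [ 0.15 -0.05 -0.45]  world d [ -2.   12.3 -78. ]  d(now frame) [0.0026 0.0119 0.0781]  d(after rot) [0.0026 0.0122 0.078 ]
```

View pics/a1.png

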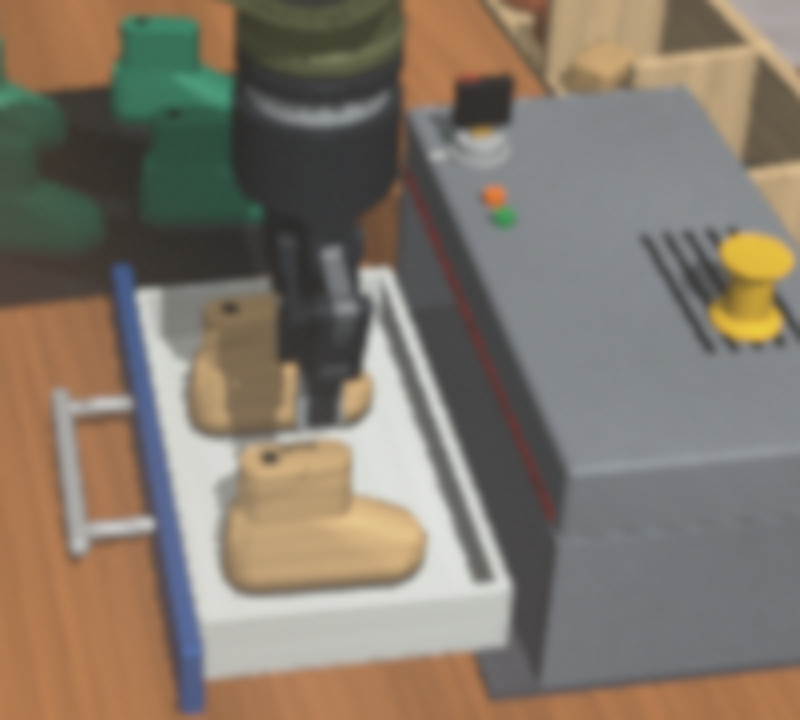

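The gripper hangs 78 mm above the near dry last (its top is at crop (300,450)). It has overshot in y by 12 mm, so I correct that and then go down.

>>> carry_out --delta_pos '[[0.0026,0.0122,0],[0,0,0],[0,0,0.02],[0,0,0.02],[0,0,0.01],[0,0,0]]' --rotation '[[0,0,-0.4],[0,0,0],[0,0,0],[0,0,0],[0,0,0],[0,0,0]]'

```text
time_s: 2.98
eef_pos: [559.9, -148.3, 98.2]
tcp_rot: [0.003, 0.022, 1.0, 0.001]
ft_force: [0.3, 0.3, -0.5]
width: 42.7
```

```bash
python3 -c "
from h import *
plan(560.2,-157.3,67,-3)"
```

```text
t 2.98 at [ 559.9 -148.3   98.2] w 42.7 F [ 0.3  0.3 -0.5]
 rot [0.07 0.37 0.53]  world d [  0.3  -9.  -31.2]  d(now frame) [-0.0005 -0.009   0.0312]  d(after rot) [-0.0007 -0.0089  0.0312]
```

>>> carry_out --delta_pos '[[0,-0.003,0],[0,-0.002,0],[0,-0.001,0],[0,0,0],[0,0,0]]' --rotation '[[0,0,0.3],[0,0,0],[0,0,0],[0,0,0],[0,0,0]]'

```text
time_s: 3.4
eef_pos: [561.1, -153.5, 102.5]
tcp_rot: [0.006, 0.023, 1.0, -0.0]
ft_force: [-0.0, 0.1, -0.0]
width: 43.1
```

```bash
python3 -c "
from h import *
plan(560.2,-157.3,67,-3)"
```

```text
t 3.4 at [ 561.1 -153.5  102.5] w 43.1 F [-0.   0.1 -0. ]
 rot [-0.02  0.66  0.37]  world d [ -0.9  -3.8 -35.5]  d(now frame) [ 0.0011 -0.0039  0.0354]  d(after rot) [ 0.0007 -0.0039  0.0355]
```

>>> carry_out --delta_pos '[[0,-0.003,0.008],[0,-0.001,0.012],[0,0,0.01],[0,0,0.005],[0,0,0.002],[0,0,0]]' --rotation '[[0,0.6,0.3],[0,0,0],[0,0,0],[0,0,0],[0,0,0],[0,0,0]]'

```text
time_s: 3.9
eef_pos: [561.2, -158.7, 61.8]
tcp_rot: [0.0, 0.026, 1.0, -0.0]
ft_force: [-0.3, 0.1, -0.4]
width: 42.5
```

```bash
python3 -c "
from h import *
plan(560.2,-157.3,67,-3)"
```

```text
t 3.9 at [ 561.2 -158.7   61.8] w 42.5 F [-0.3  0.1 -0.4]
 rot [-0.03  0.03 -0.03]  world d [-1.   1.4  5.2]  d(now frame) [ 0.0011  0.0014 -0.0052]  d(after rot) [ 0.0011  0.0014 -0.0052]
```

>>> carry_out --delta_pos '[[0,0.001,-0.003],[0,0,-0.001],[0,0,0]]' --rotation '[[0,0,0],[0,0,0],[0,0,0]]'

```text
time_s: 4.15
eef_pos: [560.7, -157.3, 65.1]
tcp_rot: [-0.001, 0.026, 1.0, 0.0]
ft_force: [-0.1, 0.7, 0.1]
width: 42.6
```

>>> carry_out --delta_pos '[[0,0,0],[0,0,0],[0,0,0],[0,0,0],[0,0,0]]' --rotation '[[0,0,0],[0,0,0],[0,0,0],[0,0,0],[0,0,0]]' --gripper 0 --squeeze 70

```text
time_s: 4.57
eef_pos: [561.2, -157.4, 66.2]
tcp_rot: [0.0, 0.026, 1.0, -0.0]
ft_force: [0.4, 0.2, -0.9]
width: 24.9
```

```bash
python3 -c "
from h import *
plan(430,-417,170,-3.5)"
```

```text
t 4.57 at [ 561.2 -157.4   66.2] w 24.9 F [ 0.4  0.2 -0.9]
 rot [-0.03  0.02  0.49]  world d [-131.2 -259.6  103.8]  d(now frame) [ 0.1173 -0.2662 -0.1037]  d(after rot) [ 0.1151 -0.2671 -0.1038]
```

>>> carry_out --delta_pos '[[0,0,-0.01],[0,0,-0.02],[0,0,-0.025],[0,0,-0.02],[0,0,-0.012],[0.006,-0.012,-0.006],[0.012,-0.027,0],[0.012,-0.027,0],[0.012,-0.027,0],[0.012,-0.027,0],[0.012,-0.027,0],[0.012,-0.027,0],[0.012,-0.027,0],[0.009,-0.021,0],[0.006,-0.014,0],[0.003,-0.008,0],[0.001,-0.004,0],[0,0,0],[0,0,0]]' --rotation '[[0,0,0],[0,0,0],[0,0,0],[0,0,0],[0,0,0],[0,0,0.4],[0,0,0],[0,0,0],[0,0,0],[0,0,0],[0,0,0],[0,0,0],[0,0,0],[0,0,0],[0,0,0],[0,0,0],[0,0,0],[0,0,0],[0,0,0]]'

```text
time_s: 6.15
eef_pos: [420.6, -410.1, 158.9]
tcp_rot: [-0.008, 0.031, 0.999, 0.003]
ft_force: [0.2, 1.0, -2.8]
width: 25.0
```

```bash
python3 -c "
from h import *
plan(430,-417,57,-3.5)"
```

```text
t 6.15 at [ 420.6 -410.1  158.9] w 25.0 F [ 0.2  1.  -2.8]
 rot [ 0.31 -0.93 -0.01]  world d [   9.4   -6.9 -101.9]  d(now frame) [-0.0115 -0.0068  0.1017]  d(after rot) [-0.0098 -0.0063  0.1019]
```

>>> carry_out --delta_pos '[[-0.004,-0.003,0.005],[-0.003,-0.002,0.015],[-0.002,-0.001,0.02],[0,0,0.02],[0,0,0.013],[0,0,0.006],[0,0,0.003],[0,0,0]]' --rotation '[[0.3,-0.9,0],[0,0,0],[0,0,0],[0,0,0],[0,0,0],[0,0,0],[0,0,0],[0,0,0]]'

```text
time_s: 6.82
eef_pos: [435.8, -411.7, 73.3]
tcp_rot: [0.004, 0.026, 1.0, -0.001]
ft_force: [-0.6, 0.6, -2.9]
width: 25.2
```

```bash
python3 -c "
from h import *
plan(430,-417,57,-3.5)
crop(snap('side'),250,320,450,480,4,'a2');crop(snap('top'),420,220,520,320,6,'a3')"
```

```text
t 6.82 at [ 435.8 -411.7   73.3] w 25.2 F [-0.6  0.6 -2.9]
 rot [-0.1   0.43  0.57]  world d [ -5.8  -5.3 -16.3]  d(now frame) [ 0.0057 -0.0056  0.0163]  d(after rot) [ 0.0055 -0.0056  0.0163]
```

View pics/a2.png

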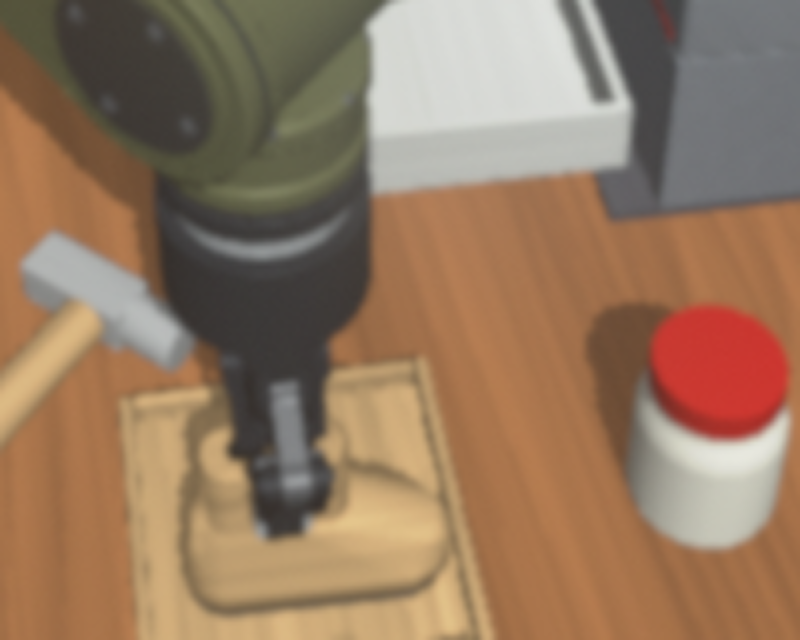

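The last is held above the tray with its toe to the back, level and inside the rim, so I lower it.

>>> carry_out --delta_pos '[[0.002,-0.003,0],[0.001,-0.001,0.003],[0,0,0.005],[0,0,0.004],[0,0,0.003],[0,0,0.002],[0,0,0]]' --rotation '[[0,0.4,0.5],[0,0,0],[0,0,0],[0,0,0],[0,0,0],[0,0,0],[0,0,0]]'

```text
time_s: 7.5
eef_pos: [434.8, -419.5, 60.8]
tcp_rot: [0.004, 0.031, 1.0, -0.005]
ft_force: [-0.1, 0.6, -1.8]
width: 25.1
```

```bash
python3 -c "
from h import *
plan(430,-417,57,-3.5)"
```

```text
t 7.5 at [ 434.8 -419.5   60.8] w 25.1 F [-0.1  0.6 -1.8]
 rot [-0.54  0.42 -0.03]  world d [-4.8  2.5 -3.8]  d(now frame) [0.005  0.0023 0.0038]  d(after rot) [0.0049 0.0022 0.0038]
```

>>> carry_out --delta_pos '[[0.001,0,0.002],[0,0,0.002],[0,0,0.001],[0,0,0.001]]' --rotation '[[-0.5,0.4,0],[0,0,0],[0,0,0],[0,0,0]]'

```text
time_s: 7.83
eef_pos: [433.8, -419.8, 56.2]
tcp_rot: [-0.001, 0.031, 1.0, 0.0]
ft_force: [-4.0, 3.6, 6.8]
width: 25.0
```

```bash
python3 -c "
from h import *
plan(430,-417,57,-3.5)"
```

```text
t 7.83 at [ 433.8 -419.8   56.2] w 25.0 F [-4.   3.6  6.8]
 rot [ 0.05 -0.06 -0.03]  world d [-3.8  2.8  0.8]  d(now frame) [ 0.0039  0.0025 -0.0008]  d(after rot) [ 0.0039  0.0025 -0.0008]
```

Contact with the floor at 56.2, as expected. I release, rise, and go towards the other dry last.

>>> carry_out --delta_pos '[[0,0,-0.0005],[0,0,0],[0,0,0],[0,0,0],[0,0,-0.008],[0,0,-0.02],[0,0,-0.025],[0,0,-0.025],[0,0,-0.012],[0,0,-0.005],[0,0,0]]' --rotation '[[0,0,0],[0,0,0],[0,0,0],[0,0,0],[0,0,0],[0,0,0],[0,0,0],[0,0,0],[0,0,0],[0,0,0],[0,0,0]]' --gripper 0.5

```text
time_s: 8.75
eef_pos: [434.9, -420.7, 158.9]
tcp_rot: [0.001, 0.031, 1.0, -0.001]
ft_force: [0.0, 0.0, 0.7]
width: 42.8
```

```bash
python3 -c "
from h import *
plan(569.5,-33.6,140,-4)"
```

```text
t 8.75 at [ 434.9 -420.7  158.9] w 42.8 F [0.  0.  0.7]
 rot [-0.15  0.15  0.47]  world d [134.6 387.1 -18.9]  d(now frame) [-0.1105  0.3947  0.0181]  d(after rot) [-0.1073  0.3955  0.0189]
```

>>> carry_out --delta_pos '[[-0.004,0.012,0],[-0.0085,0.031,0],[-0.0085,0.031,0],[-0.0085,0.031,0],[-0.0085,0.031,0],[-0.0085,0.031,0],[-0.0085,0.031,0],[-0.0085,0.031,0],[-0.0085,0.031,0],[-0.0085,0.031,0],[-0.0085,0.031,0],[-0.007,0.025,0.004],[-0.005,0.016,0.004],[-0.002,0.008,0.004],[-0.001,0.004,0.002],[0,0.002,0],[0,0,0],[0,0,0]]' --rotation '[[0,0,0.4],[0,0,0],[0,0,0],[0,0,0],[0,0,0],[0,0,0],[0,0,0],[0,0,0],[0,0,0],[0,0,0],[0,0,0],[0,0,0],[0,0,0],[0,0,0],[0,0,0],[0,0,0],[0,0,0],[0,0,0]]'

```text
time_s: 10.25
eef_pos: [559.7, -34.1, 121.2]
tcp_rot: [-0.012, 0.037, 0.999, 0.002]
ft_force: [-0.7, -0.9, 0.9]
width: 42.8
```

```bash
python3 -c "
from h import *
plan(569.5,-33.6,66,-4)
crop(snap('top'),300,180,520,320,3.6,'a4');crop(snap('side'),280,200,480,480,2.8,'a5')"
```

```text
t 10.25 at [559.7 -34.1 121.2] w 42.8 F [-0.7 -0.9  0.9]
 rot [ 0.21 -1.43 -0.27]  world d [  9.8   0.5 -55.2]  d(now frame) [-0.0112  0.001   0.0549]  d(after rot) [-0.0098  0.0012  0.0552]
```

View pics/a5.png

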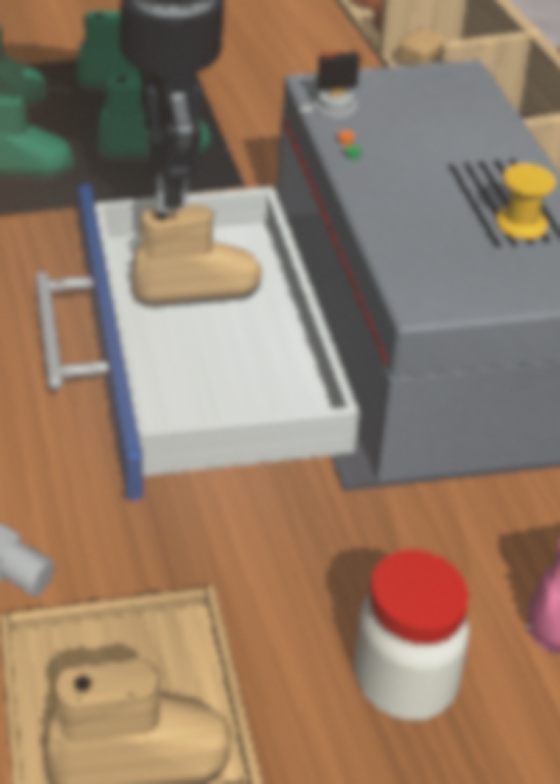

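View pics/a4.png

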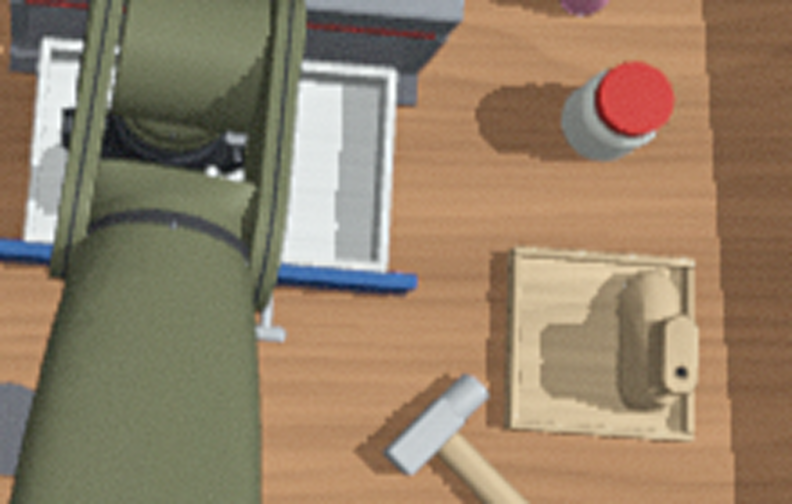

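The first dry last stands upright in the tray's right half. Now I grasp the second, after moving 10 mm forward.

>>> carry_out --delta_pos '[[-0.003,0.001,0],[-0.003,0,0],[-0.002,0,0.003],[0,0,0.01],[0,0,0.014],[0,0,0.01],[0,0,0.006],[0,0,0.003],[0,0,0]]' --rotation '[[0.2,-1.4,-0.3],[0,0,0],[0,0,0],[0,0,0],[0,0,0],[0,0,0],[0,0,0],[0,0,0],[0,0,0]]'

```text
time_s: 11.1
eef_pos: [569.7, -36.8, 72.9]
tcp_rot: [0.003, 0.037, 0.999, -0.0]
ft_force: [-0.3, 0.1, -0.3]
width: 42.5
```

```bash
python3 -c "
from h import *
plan(569.5,-33.6,66,-4)"
```

```text
t 11.1 at [569.7 -36.8  72.9] w 42.5 F [-0.3  0.1 -0.3]
 rot [-0.04  0.33 -0.21]  world d [-0.2  3.2 -6.9]  d(now frame) [0.0004 0.0032 0.0069]  d(after rot) [0.0004 0.0032 0.0069]
```

>>> carry_out --delta_pos '[[0,0.002,0.002],[0,0.001,0.002],[0,0,0.002],[0,0,0.001],[0,0,0]]' --rotation '[[0,0.3,-0.2],[0,0,0],[0,0,0],[0,0,0],[0,0,0]]'

```text
time_s: 11.52
eef_pos: [570.7, -33.5, 66.0]
tcp_rot: [0.001, 0.035, 0.999, -0.0]
ft_force: [-0.9, -0.0, 0.3]
width: 42.4
```

>>> carry_out --delta_pos '[[0,0,0],[0,0,0],[0,0,0],[0,0,0],[0,0,0]]' --rotation '[[0,0,0],[0,0,0],[0,0,0],[0,0,0],[0,0,0]]' --gripper 0

```text
time_s: 11.93
eef_pos: [571.0, -33.4, 66.6]
tcp_rot: [0.001, 0.035, 0.999, -0.0]
ft_force: [0.6, -0.1, -0.5]
width: 24.9
```

```bash
python3 -c "
from h import *
plan(433,-354,150,-3.5)"
```

```text
t 11.93 at [571.  -33.4  66.6] w 24.9 F [ 0.6 -0.1 -0.5]
 rot [-0.05  0.14 -0.46]  world d [-138.  -320.6   83.4]  d(now frame) [ 0.1153 -0.3294 -0.0834]  d(after rot) [ 0.1181 -0.3284 -0.0834]
```

>>> carry_out --delta_pos '[[0,0,-0.01],[0,0,-0.02],[0,0,-0.025],[0,0,-0.02],[0,0,-0.014],[0.004,-0.012,-0.007],[0.01,-0.03,0],[0.01,-0.03,0],[0.01,-0.03,0],[0.01,-0.03,0],[0.01,-0.03,0],[0.01,-0.03,0],[0.01,-0.03,0],[0.01,-0.03,0],[0.008,-0.024,0],[0.005,-0.014,0],[0.003,-0.006,0],[0.001,-0.002,0],[0,0,0],[0,0,0]]' --rotation '[[0,0,0],[0,0,0],[0,0,0],[0,0,0],[0,0,0],[0,0,-0.4],[0,0,0],[0,0,0],[0,0,0],[0,0,0],[0,0,0],[0,0,0],[0,0,0],[0,0,0],[0,0,0],[0,0,0],[0,0,0],[0,0,0],[0,0,0],[0,0,0]]'

```text
time_s: 13.6
eef_pos: [443.2, -335.6, 175.9]
tcp_rot: [0.001, 0.029, 1.0, -0.001]
ft_force: [0.1, -0.5, -2.3]
width: 25.4
```

```bash
python3 -c "
from h import *
plan(433,-354,75,-3.5)"
```

```text
t 13.6 at [ 443.2 -335.6  175.9] w 25.4 F [ 0.1 -0.5 -2.3]
 rot [-0.13  0.09  0.16]  world d [ -10.2  -18.4 -100.9]  d(now frame) [ 0.0093 -0.0188  0.101 ]  d(after rot) [ 0.0091 -0.019   0.1009]
```

>>> carry_out --delta_pos '[[0.003,-0.006,0.005],[0.003,-0.006,0.015],[0.002,-0.003,0.02],[0,-0.002,0.02],[0,0,0.014],[0,0,0.007],[0,0,0.003],[0,0,0],[0,0,0]]' --rotation '[[0,0,0],[0,0,0],[0,0,0],[0,0,0],[0,0,0],[0,0,0],[0,0,0],[0,0,0],[0,0,0]]'

```text
time_s: 14.35
eef_pos: [437.6, -348.1, 88.8]
tcp_rot: [0.002, 0.023, 1.0, -0.002]
ft_force: [-0.6, -0.0, -2.2]
width: 24.8
```

```bash
python3 -c "
from h import *
plan(433,-354,56.6,-3.5)
crop(snap('side'),250,320,450,480,4,'a6')"
```

```text
t 14.35 at [ 437.6 -348.1   88.8] w 24.8 F [-0.6 -0.  -2.2]
 rot [-0.18  0.21  0.85]  world d [ -4.6  -5.9 -32.2]  d(now frame) [ 0.0045 -0.006   0.0322]  d(after rot) [ 0.0043 -0.0062  0.0322]
```

View pics/a6.png

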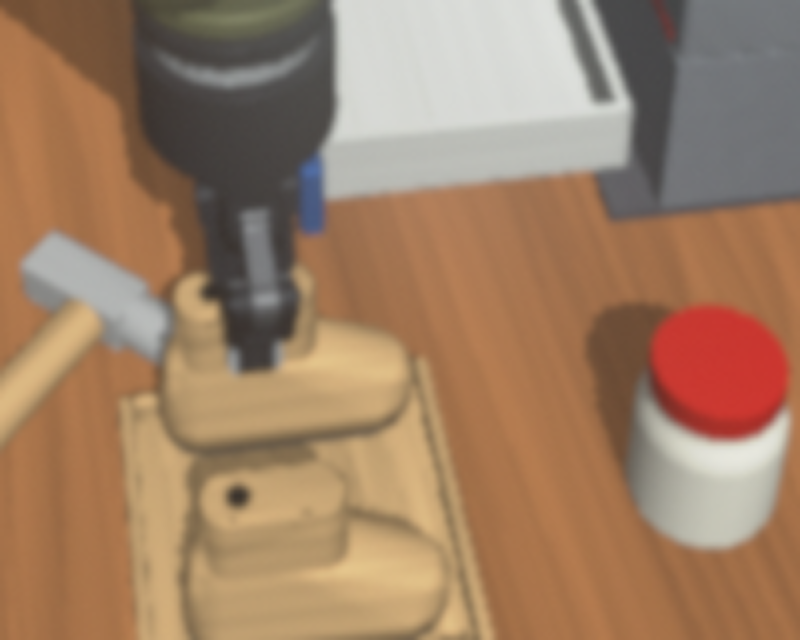

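The second dry last hangs 32 mm above its slot beside the first.

>>> carry_out --delta_pos '[[0.002,-0.004,0.003],[0.001,-0.002,0.007],[0,0,0.008],[0,0,0.006],[0,0,0.003],[0,0,0.001],[0,0,0]]' --rotation '[[-0.2,0.2,0.8],[0,0,0],[0,0,0],[0,0,0],[0,0,0],[0,0,0],[0,0,0]]'

```text
time_s: 14.98
eef_pos: [435.9, -356.6, 61.6]
tcp_rot: [0.002, 0.031, 1.0, -0.002]
ft_force: [1.2, -0.6, -2.5]
width: 24.8
```

```bash
python3 -c "
from h import *
plan(433,-354,56.6,-3.5)"
```

```text
t 14.98 at [ 435.9 -356.6   61.6] w 24.8 F [ 1.2 -0.6 -2.5]
 rot [-0.21  0.28 -0.04]  world d [-2.9  2.6 -5. ]  d(now frame) [0.0031 0.0024 0.005 ]  d(after rot) [0.003  0.0024 0.005 ]
```

>>> carry_out --delta_pos '[[0,0.001,0.002],[0,0,0.002],[0,0,0.001],[0,0,0.001]]' --rotation '[[-0.2,0.3,0],[0,0,0],[0,0,0],[0,0,0]]'

```text
time_s: 15.32
eef_pos: [436.0, -355.7, 56.7]
tcp_rot: [-0.001, 0.031, 1.0, 0.0]
ft_force: [-4.9, 2.5, 10.1]
width: 25.0
```

```bash
python3 -c "
from h import *
plan(433,-354,56.6,-3.5)"
```

```text
t 15.32 at [ 436.  -355.7   56.7] w 25.0 F [-4.9  2.5 10.1]
 rot [ 0.01 -0.1  -0.01]  world d [-3.   1.7 -0.1]  d(now frame) [0.0031 0.0015 0.0001]  d(after rot) [0.0031 0.0015 0.0001]
```

>>> carry_out --delta_pos '[[0,0,-0.0005],[0,0,0],[0,0,0],[0,0,0],[0,0,-0.008],[0,0,-0.02],[0,0,-0.025],[0,0,-0.025],[0,0,-0.012],[0,0,-0.005],[0,0,0]]' --rotation '[[0,0,0],[0,0,0],[0,0,0],[0,0,0],[0,0,0],[0,0,0],[0,0,0],[0,0,0],[0,0,0],[0,0,0],[0,0,0]]' --gripper 0.5

```text
time_s: 16.23
eef_pos: [437.2, -356.3, 159.6]
tcp_rot: [0.001, 0.031, 1.0, -0.001]
ft_force: [0.9, -0.1, -0.2]
width: 42.9
```

```bash
cat >> meas.py <<'E'
def faces(t,roi,k,th,zt,name):
    c,hsv,o,f=tops(t,roi,k)
    for m,s,p in o:
        b=(m&(hsv[...,2]>th)).astype(np.uint8)
        b=cv2.morphologyEx(b,cv2.MORPH_OPEN,np.ones((9,9)))
        n,l,st,ce=cv2.connectedComponentsWithStats(b)
        if n<2: continue
        i=1+np.argmax(st[1:,4]);b=(l==i).astype(np.uint8)
        cn=max(cv2.findContours(b,0,2)[0],key=cv2.contourArea)
        hull=cv2.convexHull(cn);cv2.drawContours(c,[cn],-1,(0,0,255),1)
        P=np.array([onz("top",roi[0]+(q[0]+.5)/f-.5,roi[1]+(q[1]+.5)/f-.5,zt)[:2] for q in hull[:,0]])
        (cx,cy),(w,h),a=cv2.minAreaRect(P.astype(np.float32))
        if w<h: a+=90;w,h=h,w
        a=(a+90)%180-90
        print(k,"ctr %.1f %.1f len %.1f wid %.1f yaw %.1f"%(cx,cy,w,h,a))
    cv2.imwrite(f"pics/{name}.png",cv2.resize(c,None,fx=.6,fy=.6))
E
python3 - <<'E'
from meas import *
plan(585.9,193,140,-9.1)
t=snap('top','t1')
faces(t,(185,185,300,305),"g",143,84,"mg1")
crop(t,170,170,510,330,2.3,'a7')
E
```

```text
t 16.23 at [ 437.2 -356.3  159.6] w 42.9 F [ 0.9 -0.1 -0.2]
 rot [-0.14  0.12  5.59]  world d [148.7 549.3 -19.6]  d(now frame) [-0.1148  0.5575  0.0184]  d(after rot) [-0.0599  0.5659  0.0196]
g ctr 588.7 319.2 len 56.4 wid 23.0 yaw -19.1
g ctr 597.9 187.7 len 80.8 wid 31.1 yaw -24.2
g ctr 450.9 194.4 len 56.0 wid 23.0 yaw -14.7
g ctr 448.0 328.7 len 55.6 wid 22.9 yaw -20.8
```

View pics/a7.png

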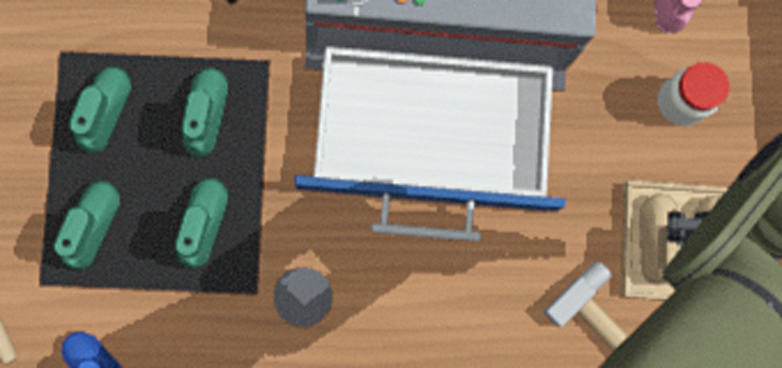

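>>> carry_out --delta_pos '[[0,0,0],[-0.002,0.015,0],[-0.004,0.035,0],[-0.004,0.035,0],[-0.004,0.035,0],[-0.004,0.035,0],[-0.004,0.035,0],[-0.004,0.035,0],[-0.004,0.035,0],[-0.004,0.035,0],[-0.004,0.035,0],[-0.004,0.035,0],[-0.004,0.035,0],[-0.004,0.035,0],[-0.004,0.033,0],[-0.003,0.028,0],[-0.002,0.018,0],[-0.001,0.01,0],[0,0.004,0],[0,0,0]]' --rotation '[[0,0,5.5],[0,0,0],[0,0,0],[0,0,0],[0,0,0],[0,0,0],[0,0,0],[0,0,0],[0,0,0],[0,0,0],[0,0,0],[0,0,0],[0,0,0],[0,0,0],[0,0,0],[0,0,0],[0,0,0],[0,0,0],[0,0,0],[0,0,0]]'

```text
time_s: 17.95
eef_pos: [571.0, 181.1, 122.4]
tcp_rot: [-0.024, 0.084, 0.996, 0.001]
ft_force: [0.5, -0.1, 0.0]
width: 42.5
```

```bash
python3 -c "
from h import *
plan(585.9,193,110,-9.1)"
```

```text
t 17.95 at [571.  181.1 122.4] w 42.5 F [ 0.5 -0.1  0. ]
 rot [-0.13 -2.78 -0.5 ]  world d [ 14.9  11.9 -12.4]  d(now frame) [-0.0133  0.0142  0.0118]  d(after rot) [-0.0129  0.0141  0.0124]
```

>>> carry_out --delta_pos '[[-0.004,0.004,0],[-0.004,0.004,0],[-0.002,0.003,0.002],[-0.001,0.001,0.003],[0,0,0.002],[0,0,0]]' --rotation '[[0,-1.5,-0.3],[0,-1.3,-0.2],[0,0,0],[0,0,0],[0,0,0],[0,0,0]]'

```text
time_s: 18.45
eef_pos: [583.9, 187.2, 113.0]
tcp_rot: [0.002, 0.081, 0.997, -0.002]
ft_force: [-0.2, 0.4, -0.7]
width: 42.5
```

```bash
python3 -c "
from h import *
plan(585.9,193,55,-9.1)
crop(snap('side'),250,190,370,280,6,'a8')"
```

```text
t 18.45 at [583.9 187.2 113. ] w 42.5 F [-0.2  0.4 -0.7]
 rot [-0.25  0.21 -0.23]  world d [  2.    5.8 -58. ]  d(now frame) [-0.0008  0.0063  0.058 ]  d(after rot) [-0.001  0.006  0.058]
```

View pics/a8.png

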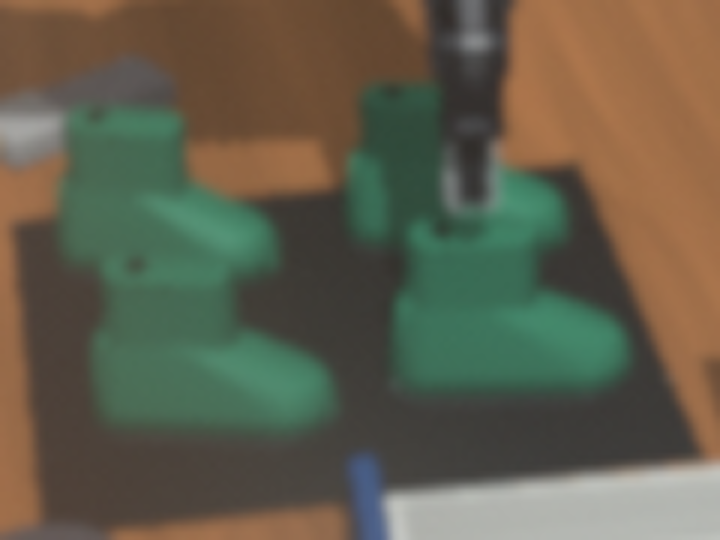

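The gripper is centred over the near-right green last (its top is at crop (470,230)). I go down with a 6 mm y correction.

>>> carry_out --delta_pos '[[0,0.003,0],[0,0.002,0.004],[0,0.001,0.01],[0,0,0.014],[0,0,0.012],[0,0,0.007],[0,0,0.003],[0,0,0.001],[0,0,0]]' --rotation '[[0,0.2,-0.2],[0,0,0],[0,0,0],[0,0,0],[0,0,0],[0,0,0],[0,0,0],[0,0,0],[0,0,0]]'

```text
time_s: 19.25
eef_pos: [583.7, 192.7, 54.6]
tcp_rot: [-0.002, 0.08, 0.997, -0.003]
ft_force: [0.4, -0.1, -0.6]
width: 42.8
```

```bash
python3 -c "
from h import *
plan(585.9,193,55,-9.1)"
```

```text
t 19.25 at [583.7 192.7  54.6] w 42.8 F [ 0.4 -0.1 -0.6]
 rot [-0.33 -0.19 -0.05]  world d [2.2 0.3 0.4]  d(now frame) [-0.0021  0.0006 -0.0004]  d(after rot) [-0.0021  0.0006 -0.0004]
```

>>> carry_out --delta_pos '[[-0.001,0,0],[0,0,0],[0,0,0],[0,0,0],[0,0,0],[0,0,0]]' --rotation '[[-0.3,-0.2,0],[0,0,0],[0,0,0],[0,0,0],[0,0,0],[0,0,0]]' --gripper 0

```text
time_s: 19.75
eef_pos: [584.6, 192.4, 54.5]
tcp_rot: [0.0, 0.08, 0.997, 0.0]
ft_force: [-0.2, 0.1, -2.9]
width: 25.4
```

```bash
python3 -c "
from h import *
plan(558.8,-176.3,130,-4.7)"
```

```text
t 19.75 at [584.6 192.4  54.5] w 25.4 F [-0.2  0.1 -2.9]
 rot [ 0.    0.02 -4.46]  world d [ -25.8 -368.7   75.5]  d(now frame) [-0.0332 -0.3681 -0.0755]  d(after rot) [-0.0045 -0.3696 -0.0755]
```

>>> carry_out --delta_pos '[[0,0,-0.01],[0,0,-0.02],[0,0,-0.025],[0,0,-0.025],[0,0,-0.016],[0,-0.012,-0.006],[0,-0.03,0],[0,-0.03,0],[0,-0.03,0],[0,-0.03,0],[0,-0.03,0],[0,-0.03,0],[0,-0.03,0],[0,-0.03,0],[0,-0.03,0],[0,-0.025,0],[0,-0.018,0],[0,-0.01,0],[0,-0.004,0],[0,0,0]]' --rotation '[[0,0,0],[0,0,0],[0,0,0],[0,0,0],[0,0,0],[0,0,-4.5],[0,0,0],[0,0,0],[0,0,0],[0,0,0],[0,0,0],[0,0,0],[0,0,0],[0,0,0],[0,0,0],[0,0,0],[0,0,0],[0,0,0],[0,0,0],[0,0,0]]'

```text
time_s: 21.42
eef_pos: [555.8, -159.7, 176.6]
tcp_rot: [0.005, 0.036, 0.999, -0.001]
ft_force: [1.2, 0.2, -3.7]
width: 25.0
```

```bash
python3 -c "
from h import *
plan(558.8,-176.3,90,-4.7)"
```

```text
t 21.42 at [ 555.8 -159.7  176.6] w 25.0 F [ 1.2  0.2 -3.7]
 rot [-0.1   0.58  0.53]  world d [  3.  -16.6 -86.6]  d(now frame) [-0.0033 -0.0162  0.0867]  d(after rot) [-0.0043 -0.0163  0.0866]
```

>>> carry_out --delta_pos '[[-0.001,-0.006,0.004],[-0.001,-0.004,0.012],[-0.001,-0.002,0.018],[0,-0.001,0.018],[0,0,0.013],[0,0,0.007],[0,0,0.003],[0,0,0]]' --rotation '[[-0.1,0.5,0.5],[0,0,0],[0,0,0],[0,0,0],[0,0,0],[0,0,0],[0,0,0],[0,0,0]]'

```text
time_s: 22.08
eef_pos: [559.1, -167.8, 94.5]
tcp_rot: [-0.0, 0.037, 0.999, 0.001]
ft_force: [-0.4, -0.6, -2.7]
width: 25.1
```

```bash
python3 -c "
from h import *
plan(558.8,-176.3,66.5,-4.7)
crop(snap('side'),280,220,480,380,4,'a9')"
```

```text
t 22.08 at [ 559.1 -167.8   94.5] w 25.1 F [-0.4 -0.6 -2.7]
 rot [ 0.16 -0.06  0.43]  world d [ -0.3  -8.5 -28. ]  d(now frame) [-0.0004 -0.0086  0.028 ]  d(after rot) [-0.0004 -0.0085  0.028 ]
```

View pics/a9.png

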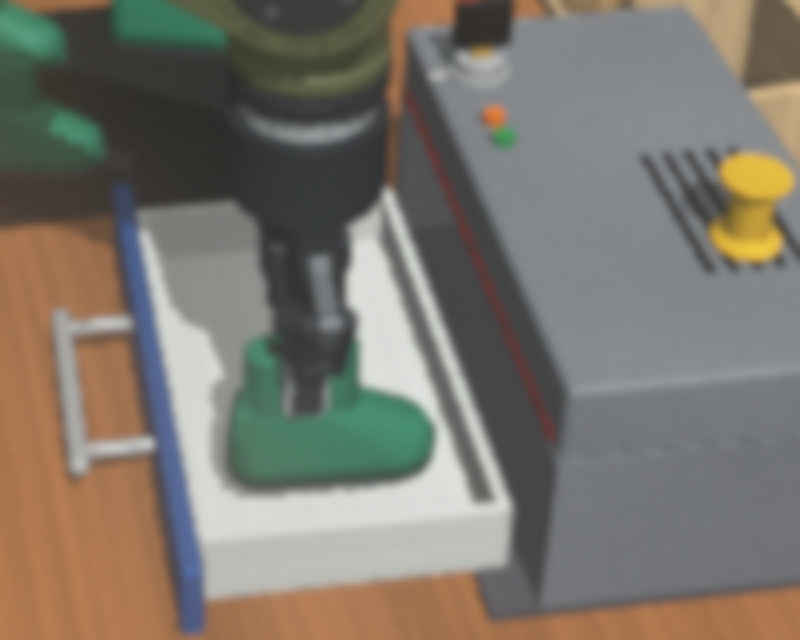

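The green last hangs over the drawer's near end, centred between panel and back wall. I lower it with -8 mm in y.

>>> carry_out --delta_pos '[[0,-0.004,0.003],[0,-0.003,0.006],[0,-0.001,0.007],[0,0,0.005],[0,0,0.003],[0,0,0.001],[0,0,0]]' --rotation '[[0.1,0,0.4],[0,0,0],[0,0,0],[0,0,0],[0,0,0],[0,0,0],[0,0,0]]'

```text
time_s: 22.72
eef_pos: [561.0, -177.5, 70.9]
tcp_rot: [0.003, 0.041, 0.999, -0.001]
ft_force: [1.0, 0.3, -2.0]
width: 25.0
```

```bash
python3 -c "
from h import *
plan(558.8,-176.3,66.5,-4.7)"
```

```text
t 22.72 at [ 561.  -177.5   70.9] w 25.0 F [ 1.   0.3 -2. ]
 rot [-0.07  0.31  0.  ]  world d [-2.2  1.2 -4.4]  d(now frame) [0.0023 0.0011 0.0043]  d(after rot) [0.0023 0.001  0.0044]
```

>>> carry_out --delta_pos '[[0.001,0,0.002],[0,0,0.001],[0,0,0.001],[0,0,0.001]]' --rotation '[[0,0.3,0],[0,0,0],[0,0,0],[0,0,0]]'

```text
time_s: 23.05
eef_pos: [560.5, -177.6, 66.5]
tcp_rot: [0.0, 0.041, 0.999, -0.001]
ft_force: [-0.3, 1.3, 2.4]
width: 25.4
```

```bash
python3 -c "
from h import *
plan(558.8,-176.3,66.5,-4.7)"
```

```text
t 23.05 at [ 560.5 -177.6   66.5] w 25.4 F [-0.3  1.3  2.4]
 rot [-0.09  0.06  0.  ]  world d [-1.7  1.3  0. ]  d(now frame) [ 0.0018  0.0012 -0.    ]  d(after rot) [ 0.0018  0.0012 -0.    ]
```

>>> carry_out --delta_pos '[[0,0,0],[0,0,0],[0,0,0],[0,0,0],[0,0,-0.008],[0,0,-0.02],[0,0,-0.025],[0,0,-0.025],[0,0,-0.012],[0,0,-0.005],[0,0,0]]' --rotation '[[0,0,0],[0,0,0],[0,0,0],[0,0,0],[0,0,0],[0,0,0],[0,0,0],[0,0,0],[0,0,0],[0,0,0],[0,0,0]]' --gripper 0.5

```text
time_s: 23.97
eef_pos: [562.2, -178.1, 170.8]
tcp_rot: [0.003, 0.041, 0.999, -0.002]
ft_force: [0.5, -0.2, -0.6]
width: 42.9
```

```bash
python3 - <<'E'
from meas import *
plan(450.9,194.4,140,-14.6)
t=snap('top','t2')
faces(t,(185,185,300,305),"g",143,84,"mg2")
crop(t,170,170,510,330,2.3,'b1')
E
```

```text
t 23.97 at [ 562.2 -178.1  170.8] w 42.9 F [ 0.5 -0.2 -0.6]
 rot [-0.16  0.42  9.91]  world d [-111.3  372.5  -30.8]  d(now frame) [0.1416 0.3622 0.0286]  d(after rot) [0.2016 0.3324 0.0308]
g ctr 588.8 319.3 len 56.5 wid 23.1 yaw -18.4
g ctr 447.9 328.7 len 55.3 wid 23.2 yaw -20.9
```

View pics/b1.png

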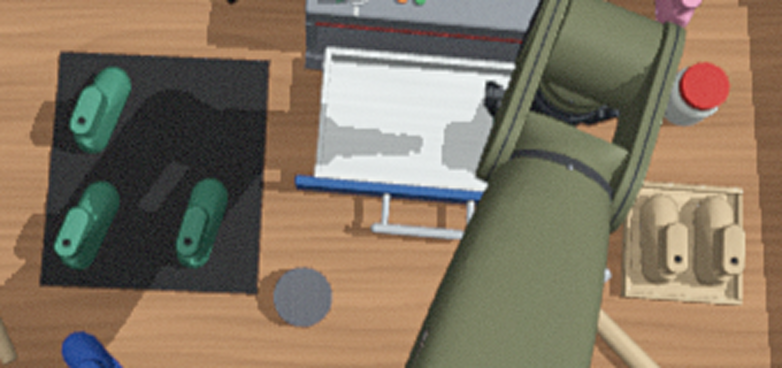

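>>> carry_out --delta_pos '[[0,0,0],[0,0,0],[0.007,0.012,0],[0.016,0.0265,0],[0.016,0.0265,0],[0.016,0.0265,0],[0.016,0.0265,0],[0.016,0.0265,0],[0.016,0.0265,0],[0.016,0.0265,0],[0.016,0.0265,0],[0.016,0.0265,0],[0.016,0.0265,0],[0.012,0.02,0],[0.008,0.013,0],[0.004,0.007,0],[0.002,0.003,0],[0,0,0],[0,0,0]]' --rotation '[[0,0,5],[0,0.4,5],[0,0,0],[0,0,0],[0,0,0],[0,0,0],[0,0,0],[0,0,0],[0,0,0],[0,0,0],[0,0,0],[0,0,0],[0,0,0],[0,0,0],[0,0,0],[0,0,0],[0,0,0],[0,0,0],[0,0,0]]'

```text
time_s: 25.6
eef_pos: [428.8, 203.0, 144.4]
tcp_rot: [-0.022, 0.117, 0.993, -0.002]
ft_force: [0.2, -0.3, -0.0]
width: 42.9
```

```bash
python3 -c "
from h import *
plan(450.9,194.4,110,-14.6)"
```

```text
t 25.6 at [428.8 203.  144.4] w 42.9 F [ 0.2 -0.3 -0. ]
 rot [-0.51 -2.47  1.11]  world d [ 22.1  -8.6 -34.4]  d(now frame) [-0.025  -0.0029  0.0334]  d(after rot) [-0.0236 -0.0027  0.0344]
```

>>> carry_out --delta_pos '[[-0.005,-0.001,0],[-0.007,-0.001,0.004],[-0.006,-0.001,0.008],[-0.003,0,0.008],[-0.001,0,0.005],[0,0,0.002],[0,0,0]]' --rotation '[[-0.3,-1.3,0.6],[-0.2,-1.2,0.5],[0,0,0],[0,0,0],[0,0,0],[0,0,0],[0,0,0]]'

```text
time_s: 26.18
eef_pos: [452.6, 189.3, 113.8]
tcp_rot: [0.002, 0.131, 0.991, -0.001]
ft_force: [-0.8, -0.0, -0.5]
width: 42.3
```

```bash
python3 -c "
from h import *
plan(450.9,194.4,54.5,-14.6)
crop(snap('side'),250,190,370,280,6,'b2')"
```

```text
t 26.18 at [452.6 189.3 113.8] w 42.3 F [-0.8 -0.  -0.5]
 rot [-0.04  0.23 -0.48]  world d [ -1.7   5.1 -59.3]  d(now frame) [0.0033 0.0045 0.0593]  d(after rot) [0.003  0.0045 0.0593]
```

View pics/b2.png

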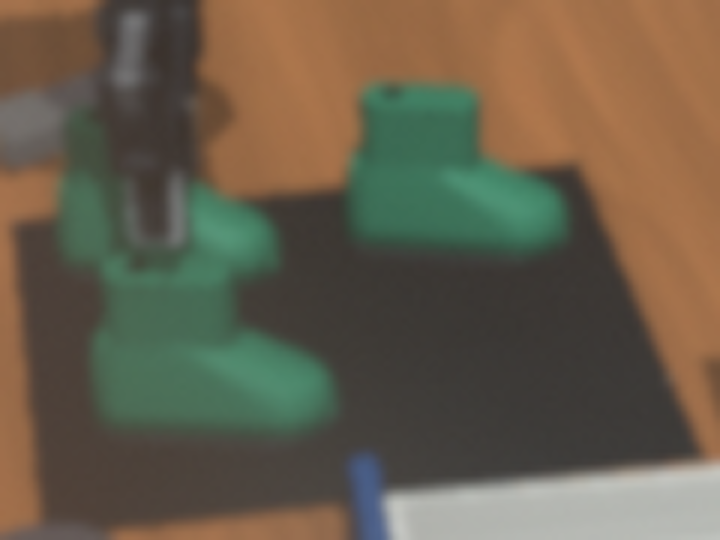

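The gripper is over the near-left green last (its top is at crop (170,262)). I go down.

>>> carry_out --delta_pos '[[0.001,0.002,0],[0,0.001,0.004],[0,0.001,0.01],[0,0,0.014],[0,0,0.012],[0,0,0.007],[0,0,0.003],[0,0,0.001],[0,0,0]]' --rotation '[[0,0.2,-0.4],[0,0,0],[0,0,0],[0,0,0],[0,0,0],[0,0,0],[0,0,0],[0,0,0],[0,0,0]]'

```text
time_s: 26.98
eef_pos: [453.3, 195.4, 59.9]
tcp_rot: [0.001, 0.126, 0.992, 0.0]
ft_force: [0.1, -0.3, -0.5]
width: 42.4
```

```bash
python3 -c "
from h import *
plan(450.9,194.4,54.5,-14.6)"
```

```text
t 26.98 at [453.3 195.4  59.9] w 42.4 F [ 0.1 -0.3 -0.5]
 rot [0.06 0.14 0.09]  world d [-2.4 -1.  -5.4]  d(now frame) [ 0.002  -0.0016  0.0054]  d(after rot) [ 0.002  -0.0016  0.0054]
```

>>> carry_out --delta_pos '[[0.001,-0.001,0.002],[0,0,0.002],[0,0,0.001],[0,0,0]]' --rotation '[[0,0,0],[0,0,0],[0,0,0],[0,0,0]]'

```text
time_s: 27.32
eef_pos: [453.1, 195.0, 56.0]
tcp_rot: [0.003, 0.126, 0.992, 0.001]
ft_force: [-0.7, 0.0, 0.6]
width: 42.9
```

>>> carry_out --delta_pos '[[0,0,0],[0,0,0],[0,0,0],[0,0,0],[0,0,0]]' --rotation '[[0,0,0],[0,0,0],[0,0,0],[0,0,0],[0,0,0]]' --gripper 0

```text
time_s: 27.73
eef_pos: [453.4, 195.1, 56.5]
tcp_rot: [0.003, 0.126, 0.992, 0.001]
ft_force: [0.6, 0.2, -0.6]
width: 25.0
```

```bash
python3 -c "
from h import *
plan(563.9,-114.5,150,-4.7)"
```

```text
t 27.73 at [453.4 195.1  56.5] w 25.0 F [ 0.6  0.2 -0.6]
 rot [ 0.15  0.35 -9.81]  world d [ 110.5 -309.6   93.5]  d(now frame) [-0.1851 -0.2717 -0.0932]  d(after rot) [-0.1355 -0.2995 -0.0935]
```

>>> carry_out --delta_pos '[[0,0,-0.01],[0,0,-0.02],[0,0,-0.025],[0,0,-0.025],[0,0,-0.016],[0,0,-0.008],[-0.004,-0.01,-0.002],[-0.0125,-0.027,0],[-0.0125,-0.027,0],[-0.0125,-0.027,0],[-0.0125,-0.027,0],[-0.0125,-0.027,0],[-0.0125,-0.027,0],[-0.0125,-0.027,0],[-0.0125,-0.027,0],[-0.0115,-0.022,0],[-0.008,-0.014,0],[-0.005,-0.008,0],[-0.002,-0.003,0],[0,0,0]]' --rotation '[[0,0,0],[0,0,0],[0,0,0],[0,0,0],[0,0,0],[0,0.3,-5],[0,0,-4.8],[0,0,0],[0,0,0],[0,0,0],[0,0,0],[0,0,0],[0,0,0],[0,0,0],[0,0,0],[0,0,0],[0,0,0],[0,0,0],[0,0,0],[0,0,0]]'

```text
time_s: 29.4
eef_pos: [563.8, -100.0, 176.5]
tcp_rot: [0.001, 0.035, 0.999, 0.001]
ft_force: [-0.9, -0.3, -1.8]
width: 24.7
```

```bash
python3 -c "
from h import *
plan(563.9,-114.5,90,-4.7)"
```

```text
t 29.4 at [ 563.8 -100.   176.5] w 24.7 F [-0.9 -0.3 -1.8]
 rot [0.15 0.11 0.73]  world d [  0.1 -14.5 -86.5]  d(now frame) [-0.001  -0.0147  0.0865]  d(after rot) [-0.0013 -0.0144  0.0865]
```

>>> carry_out --delta_pos '[[0,-0.006,0.004],[0,-0.005,0.012],[0,-0.003,0.018],[0,-0.001,0.018],[0,0,0.013],[0,0,0.007],[0,0,0.003],[0,0,0]]' --rotation '[[0.1,0.1,0.7],[0,0,0],[0,0,0],[0,0,0],[0,0,0],[0,0,0],[0,0,0],[0,0,0]]'

```text
time_s: 30.07
eef_pos: [559.4, -110.6, 94.5]
tcp_rot: [-0.002, 0.038, 0.999, 0.001]
ft_force: [-0.1, 0.6, -1.9]
width: 25.0
```

```bash
python3 -c "
from h import *
plan(563.9,-114.5,68.5,-4.7)
crop(snap('side'),280,220,480,380,4,'b3')"
```

```text
t 30.07 at [ 559.4 -110.6   94.5] w 25.0 F [-0.1  0.6 -1.9]
 rot [ 0.14 -0.19  0.34]  world d [  4.5  -3.9 -26. ]  d(now frame) [-0.0049 -0.0036  0.026 ]  d(after rot) [-0.0048 -0.0035  0.026 ]
```

View pics/b3.png

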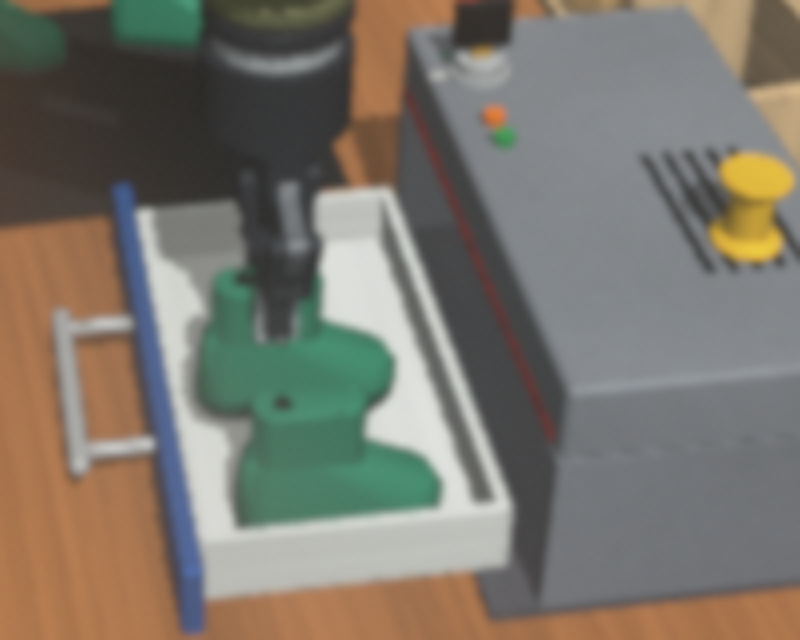

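The first green last stands in the drawer. The second hangs beside it, so I lower it.

>>> carry_out --delta_pos '[[-0.002,-0.001,0.003],[-0.001,-0.001,0.006],[0,0,0.006],[0,0,0.005],[0,0,0.002],[0,0,0.001],[0,0,0]]' --rotation '[[0.1,-0.2,0.3],[0,0,0],[0,0,0],[0,0,0],[0,0,0],[0,0,0],[0,0,0]]'

```text
time_s: 30.7
eef_pos: [565.2, -113.4, 73.0]
tcp_rot: [0.004, 0.041, 0.999, -0.001]
ft_force: [0.0, 0.8, -1.9]
width: 25.3
```

```bash
python3 -c "
from h import *
plan(563.9,-114.5,68.5,-4.7)"
```

```text
t 30.7 at [ 565.2 -113.4   73. ] w 25.3 F [ 0.   0.8 -1.9]
 rot [-0.05  0.41  0.05]  world d [-1.3 -1.1 -4.5]  d(now frame) [ 0.0012 -0.0012  0.0045]  d(after rot) [ 0.0012 -0.0012  0.0045]
```

>>> carry_out --delta_pos '[[0,0,0.002],[0,0,0.001],[0,0,0.001],[0,0,0.001]]' --rotation '[[0,0.4,0],[0,0,0],[0,0,0],[0,0,0]]'

```text
time_s: 31.03
eef_pos: [565.9, -113.7, 68.6]
tcp_rot: [0.001, 0.041, 0.999, -0.001]
ft_force: [-1.7, -0.1, 4.0]
width: 25.0
```

```bash
python3 -c "
from h import *
plan(563.9,-114.5,68.5,-4.7)"
```

```text
t 31.03 at [ 565.9 -113.7   68.6] w 25.0 F [-1.7 -0.1  4. ]
 rot [-0.07  0.06  0.05]  world d [-2.  -0.8 -0.1]  d(now frame) [ 0.002  -0.0009  0.0001]  d(after rot) [ 0.002  -0.0009  0.0001]
```

>>> carry_out --delta_pos '[[0,0,0],[0,0,0],[0,0,0],[0,0,0],[0,0,-0.008],[0,0,-0.02],[0,0,-0.025],[0,0,-0.025],[0,0,-0.012],[0,0,-0.005],[0,0,0]]' --rotation '[[0,0,0],[0,0,0],[0,0,0],[0,0,0],[0,0,0],[0,0,0],[0,0,0],[0,0,0],[0,0,0],[0,0,0],[0,0,0]]' --gripper 0.5

```text
time_s: 31.95
eef_pos: [566.4, -113.7, 171.1]
tcp_rot: [0.002, 0.041, 0.999, -0.001]
ft_force: [0.6, 0.9, -0.1]
width: 43.0
```

```bash
python3 - <<'E'
from meas import *
plan(588.6,319.3,140,-18.4)
t=snap('top','t3')
faces(t,(185,185,300,305),"g",143,84,"mg3")
crop(t,170,170,510,330,2.3,'b4')
E
```

```text
t 31.95 at [ 566.4 -113.7  171.1] w 43.0 F [ 0.6  0.9 -0.1]
 rot [-0.07  0.23 13.74]  world d [ 22.2 433.  -31.1]  d(now frame) [0.0132 0.4335 0.0303]  d(after rot) [0.1157 0.4179 0.0311]
g ctr 588.7 319.2 len 56.5 wid 23.1 yaw -18.4
g ctr 462.1 333.9 len 2.7 wid 2.6 yaw 2.9
```

View pics/b4.png

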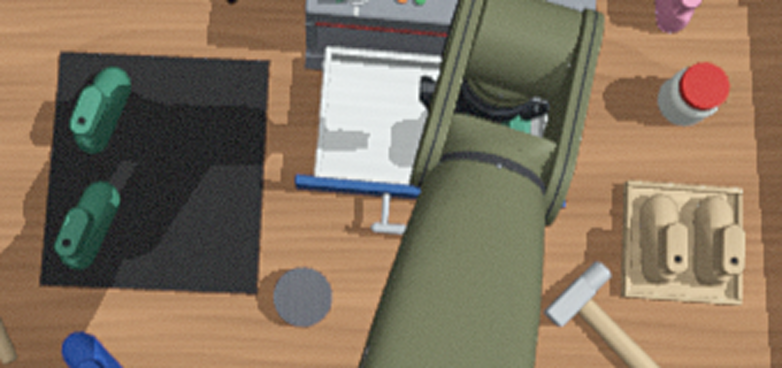

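>>> carry_out --delta_pos '[[0,0,0],[0,0,0],[0.003,0.012,0],[0.0085,0.031,0],[0.0085,0.031,0],[0.0085,0.031,0],[0.0085,0.031,0],[0.0085,0.031,0],[0.0085,0.031,0],[0.0085,0.031,0],[0.0085,0.031,0],[0.0085,0.031,0],[0.0085,0.031,0],[0.0085,0.031,0],[0.006,0.023,0],[0.004,0.015,0],[0.002,0.008,0],[0,0.003,0],[0,0,0],[0,0,0]]' --rotation '[[0,0.2,6.8],[0,0,6.8],[0,0,0],[0,0,0],[0,0,0],[0,0,0],[0,0,0],[0,0,0],[0,0,0],[0,0,0],[0,0,0],[0,0,0],[0,0,0],[0,0,0],[0,0,0],[0,0,0],[0,0,0],[0,0,0],[0,0,0],[0,0,0]]'

```text
time_s: 33.67
eef_pos: [579.4, 316.3, 131.9]
tcp_rot: [-0.025, 0.168, 0.985, -0.009]
ft_force: [0.5, 0.0, -0.7]
width: 42.8
```

```bash
python3 -c "
from h import *
plan(588.7,319.2,110,-18.4)"
```

```text
t 33.67 at [579.4 316.3 131.9] w 42.8 F [ 0.5  0.  -0.7]
 rot [-1.52 -2.64 -0.91]  world d [  9.3   2.9 -21.9]  d(now frame) [-0.0088  0.0064  0.0214]  d(after rot) [-0.0079  0.0057  0.0219]
```

>>> carry_out --delta_pos '[[-0.002,0.002,0],[-0.003,0.002,0.002],[-0.002,0.001,0.005],[0,0,0.005],[0,0,0.003],[0,0,0]]' --rotation '[[-0.8,-1.4,-0.5],[-0.7,-1.2,-0.4],[0,0,0],[0,0,0],[0,0,0],[0,0,0]]'

```text
time_s: 34.17
eef_pos: [589.2, 311.6, 115.5]
tcp_rot: [0.0, 0.164, 0.986, -0.001]
ft_force: [0.5, -0.8, -0.0]
width: 42.7
```

```bash
python3 -c "
from h import *
plan(588.7,319.2,54.5,-18.4)
crop(snap('side'),250,190,370,280,6,'b5')"
```

```text
t 34.17 at [589.2 311.6 115.5] w 42.7 F [ 0.5 -0.8 -0. ]
 rot [-0.11  0.02 -0.46]  world d [ -0.5   7.6 -61. ]  d(now frame) [0.0029 0.0071 0.061 ]  d(after rot) [0.0029 0.007  0.061 ]
```

View pics/b5.png

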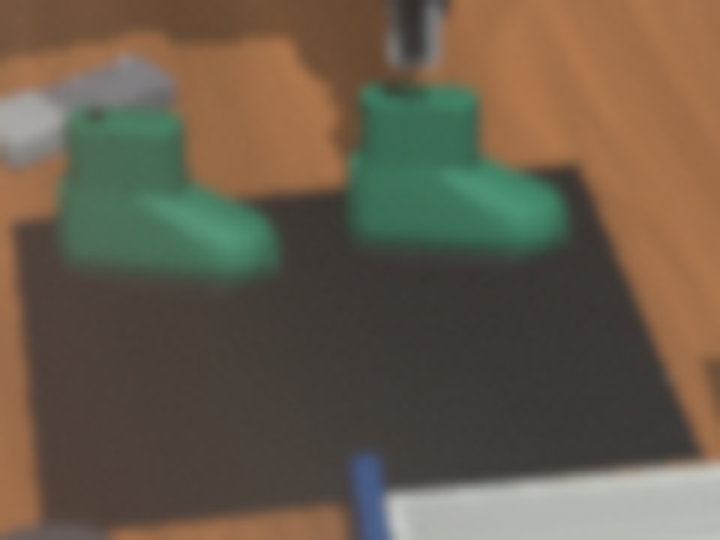

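The gripper is above the far-right green last (its top is at crop (420,92)). I go down.

>>> carry_out --delta_pos '[[0.001,0.003,0],[0.001,0.002,0.005],[0,0.001,0.012],[0,0,0.015],[0,0,0.013],[0,0,0.008],[0,0,0.003],[0,0,0.001],[0,0,0]]' --rotation '[[0,0,-0.4],[0,0,0],[0,0,0],[0,0,0],[0,0,0],[0,0,0],[0,0,0],[0,0,0],[0,0,0]]'

```text
time_s: 34.97
eef_pos: [589.1, 319.1, 52.5]
tcp_rot: [-0.001, 0.16, 0.987, -0.001]
ft_force: [0.5, -1.5, 0.3]
width: 42.8
```

```bash
python3 -c "
from h import *
plan(588.7,319.2,54.5,-18.4)"
```

```text
t 34.97 at [589.1 319.1  52.5] w 42.8 F [ 0.5 -1.5  0.3]
 rot [-0.15 -0.04  0.02]  world d [-0.4  0.1  2. ]  d(now frame) [ 0.0004  0.     -0.002 ]  d(after rot) [ 0.0004  0.     -0.002 ]
```

>>> carry_out --delta_pos '[[0,0,-0.001],[0,0,0],[0,0,0],[0,0,0],[0,0,0],[0,0,0]]' --rotation '[[0,0,0],[0,0,0],[0,0,0],[0,0,0],[0,0,0],[0,0,0]]' --gripper 0

```text
time_s: 35.47
eef_pos: [589.3, 319.2, 54.7]
tcp_rot: [-0.0, 0.16, 0.987, -0.001]
ft_force: [0.4, -0.1, -1.6]
width: 25.2
```

```bash
python3 -c "
from h import *
plan(569,-52,150,-4.7)"
```

```text
t 35.47 at [589.3 319.2  54.7] w 25.2 F [ 0.4 -0.1 -1.6]
 rot [ -0.1   -0.   -13.69]  world d [ -20.3 -371.2   95.3]  d(now frame) [-0.0978 -0.3588 -0.0947]  d(after rot) [-0.0102 -0.3716 -0.0953]
```

>>> carry_out --delta_pos '[[0,0,-0.01],[0,0,-0.02],[0,0,-0.025],[0,0,-0.025],[0,0,-0.016],[0,0,-0.008],[0,-0.012,-0.002],[-0.0005,-0.033,0],[-0.0005,-0.033,0],[-0.0005,-0.033,0],[-0.0005,-0.033,0],[-0.0005,-0.033,0],[-0.0005,-0.033,0],[-0.0005,-0.033,0],[-0.0005,-0.033,0],[-0.0005,-0.031,0],[0,-0.024,0],[0,-0.015,0],[0,-0.007,0],[0,-0.002,0]]' --rotation '[[0,0,0],[0,0,0],[0,0,0],[0,0,0],[0,0,0],[0,0,-6.8],[0,0,-6.8],[0,0,0],[0,0,0],[0,0,0],[0,0,0],[0,0,0],[0,0,0],[0,0,0],[0,0,0],[0,0,0],[0,0,0],[0,0,0],[0,0,0],[0,0,0]]'

```text
time_s: 37.13
eef_pos: [567.0, -49.0, 182.8]
tcp_rot: [0.008, 0.033, 0.999, -0.0]
ft_force: [0.5, 0.9, -2.1]
width: 24.8
```

```bash
python3 -c "
from h import *
plan(569,-52,90,-4.7)"
```

```text
t 37.13 at [567.  -49.  182.8] w 24.8 F [ 0.5  0.9 -2.1]
 rot [0.   0.86 0.88]  world d [  2.   -3.  -92.8]  d(now frame) [-0.0008 -0.0028  0.0928]  d(after rot) [-0.0023 -0.0028  0.0928]
```

>>> carry_out --delta_pos '[[0,0,0],[0,-0.001,0.006],[0,0,0.014],[0,0,0.02],[0,0,0.018],[0,0,0.013],[0,0,0.006],[0,0,0.003],[0,0,0]]' --rotation '[[0,0.8,0.8],[0,0,0],[0,0,0],[0,0,0],[0,0,0],[0,0,0],[0,0,0],[0,0,0],[0,0,0]]'

```text
time_s: 37.88
eef_pos: [566.6, -42.3, 94.8]
tcp_rot: [-0.001, 0.037, 0.999, 0.001]
ft_force: [-0.6, -0.1, -2.9]
width: 25.0
```

```bash
python3 -c "
from h import *
plan(569,-52,66.7,-4.7)
crop(snap('side'),280,220,480,380,4,'b6')"
```

```text
t 37.88 at [566.6 -42.3  94.8] w 25.0 F [-0.6 -0.1 -2.9]
 rot [ 0.16 -0.14  0.49]  world d [  2.4  -9.7 -28.1]  d(now frame) [-0.0032 -0.0096  0.0281]  d(after rot) [-0.0032 -0.0095  0.0281]
```

View pics/b6.png

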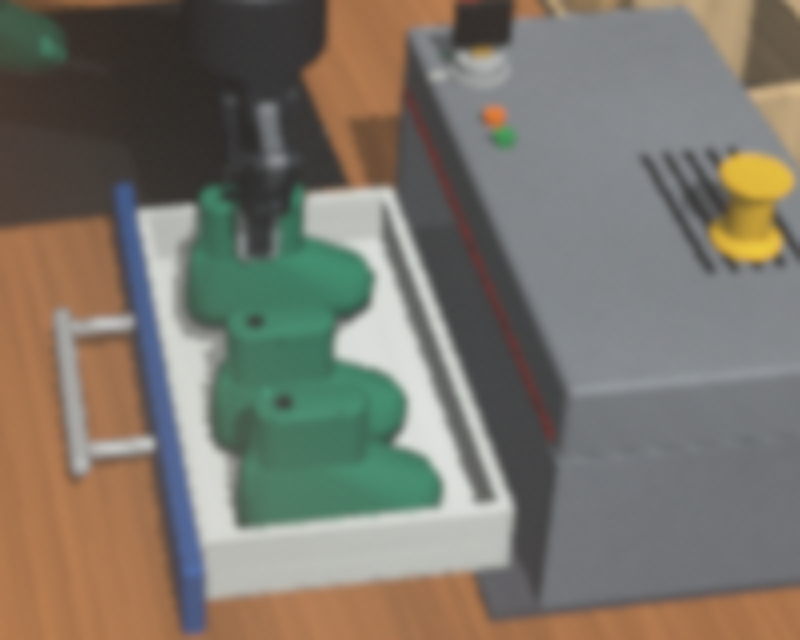

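Two green lasts stand in the drawer and the third is above its slot, so I lower it.

>>> carry_out --delta_pos '[[-0.001,-0.004,0.001],[-0.001,-0.003,0.004],[0,-0.001,0.007],[0,0,0.006],[0,0,0.004],[0,0,0.002],[0,0,0]]' --rotation '[[0.1,-0.1,0.4],[0,0,0],[0,0,0],[0,0,0],[0,0,0],[0,0,0],[0,0,0]]'

```text
time_s: 38.52
eef_pos: [571.2, -51.9, 72.6]
tcp_rot: [0.004, 0.041, 0.999, -0.0]
ft_force: [-0.5, -0.3, -2.6]
width: 25.3
```

```bash
python3 -c "
from h import *
plan(569,-52,66.7,-4.7)"
```

```text
t 38.52 at [571.2 -51.9  72.6] w 25.3 F [-0.5 -0.3 -2.6]
 rot [0.   0.41 0.03]  world d [-2.2 -0.1 -5.9]  d(now frame) [ 0.0022 -0.0003  0.0059]  d(after rot) [ 0.0022 -0.0003  0.0059]
```

>>> carry_out --delta_pos '[[0.001,0,0.002],[0,0,0.002],[0,0,0.001],[0,0,0.001],[0,0,0]]' --rotation '[[0,0.4,0],[0,0,0],[0,0,0],[0,0,0],[0,0,0]]'

```text
time_s: 38.93
eef_pos: [570.3, -51.8, 66.1]
tcp_rot: [-0.0, 0.041, 0.999, 0.0]
ft_force: [0.7, 0.3, -2.6]
width: 25.4
```

```bash
python3 -c "
from h import *
plan(569,-52,66.7,-4.7)"
```

```text
t 38.93 at [570.3 -51.8  66.1] w 25.4 F [ 0.7  0.3 -2.6]
 rot [ 0.01 -0.01  0.03]  world d [-1.3 -0.2  0.6]  d(now frame) [ 0.0013 -0.0003 -0.0006]  d(after rot) [ 0.0013 -0.0003 -0.0006]
```

>>> carry_out --delta_pos '[[0,0,0.001],[0,0,0.001],[0,0,0]]' --rotation '[[0,0,0],[0,0,0],[0,0,0]]'

```text
time_s: 39.18
eef_pos: [571.6, -51.8, 66.2]
tcp_rot: [0.001, 0.041, 0.999, -0.0]
ft_force: [-0.3, 0.3, -1.9]
width: 25.0
```

```bash
python3 -c "
from h import *
plan(569,-52,66.7,-4.7)"
```

```text
t 39.18 at [571.6 -51.8  66.2] w 25.0 F [-0.3  0.3 -1.9]
 rot [-0.    0.14  0.04]  world d [-2.6 -0.2  0.5]  d(now frame) [ 0.0026 -0.0004 -0.0005]  d(after rot) [ 0.0026 -0.0004 -0.0005]
```

>>> carry_out --delta_pos '[[0,0,0.002],[0,0,0.001],[0,0,0.001]]' --rotation '[[0,0,0],[0,0,0],[0,0,0]]'

```text
time_s: 39.43
eef_pos: [574.1, -52.0, 65.9]
tcp_rot: [0.004, 0.041, 0.999, -0.0]
ft_force: [-1.0, 1.9, 4.9]
width: 25.2
```

```bash
python3 -c "
from h import *
plan(569,-52,66.7,-4.7)"
```

```text
t 39.43 at [574.1 -52.   65.9] w 25.2 F [-1.   1.9  4.9]
 rot [-0.02  0.42  0.05]  world d [-5.1  0.   0.8]  d(now frame) [ 0.0051 -0.0004 -0.0008]  d(after rot) [ 0.0051 -0.0004 -0.0008]
```

>>> carry_out --delta_pos '[[0,0,0],[0,0,0],[0,0,0],[0,0,0],[0,0,-0.008],[0,0,-0.02],[0,0,-0.025],[0,0,-0.025],[0,0,-0.012],[0,0,-0.005],[0,0,0]]' --rotation '[[0,0,0],[0,0,0],[0,0,0],[0,0,0],[0,0,0],[0,0,0],[0,0,0],[0,0,0],[0,0,0],[0,0,0],[0,0,0]]' --gripper 0.5

```text
time_s: 40.35
eef_pos: [571.7, -51.9, 163.1]
tcp_rot: [0.002, 0.041, 0.999, -0.0]
ft_force: [1.3, 0.5, -0.1]
width: 42.7
```

```bash
python3 - <<'E'
from meas import *
plan(448,328.7,140,-20.9)
t=snap('top','t4')
faces(t,(185,185,300,305),"g",143,84,"mg4")
faces(t,(185,185,300,305),"g",110,84,"mg4")
crop(t,170,170,510,330,2.3,'b7')
E
```

```text
t 40.35 at [571.7 -51.9 163.1] w 42.7 F [ 1.3  0.5 -0.1]
 rot [ 0.03  0.23 16.23]  world d [-123.7  380.6  -23.1]  d(now frame) [0.1543 0.3693 0.0225]  d(after rot) [0.2513 0.3114 0.0231]
g ctr 448.1 329.1 len 54.5 wid 22.0 yaw -20.8
```

View pics/b7.png

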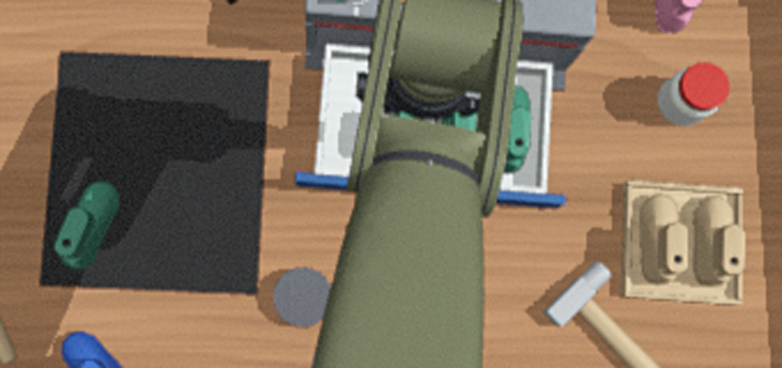

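>>> carry_out --delta_pos '[[0,0,0],[0,0,0],[0,0,0],[0.008,0.01,0],[0.021,0.026,0],[0.021,0.026,0],[0.021,0.026,0],[0.021,0.026,0],[0.021,0.026,0],[0.021,0.026,0],[0.021,0.026,0],[0.021,0.026,0],[0.021,0.026,0],[0.018,0.022,0],[0.012,0.014,0],[0.006,0.007,0],[0.002,0.003,0],[0,0,0],[0,0,0]]' --rotation '[[0,0.2,5.4],[0,0,5.4],[0,0,5.4],[0,0,0],[0,0,0],[0,0,0],[0,0,0],[0,0,0],[0,0,0],[0,0,0],[0,0,0],[0,0,0],[0,0,0],[0,0,0],[0,0,0],[0,0,0],[0,0,0],[0,0,0],[0,0,0]]'

```text
time_s: 41.98
eef_pos: [429.5, 322.8, 138.2]
tcp_rot: [-0.02, 0.171, 0.985, -0.006]
ft_force: [0.6, -0.4, 0.0]
width: 42.9
```

```bash
python3 -c "
from h import *
plan(448,328.8,110,-20.9)"
```

```text
t 41.98 at [429.5 322.8 138.2] w 42.9 F [ 0.6 -0.4  0. ]
 rot [-1.06 -2.14  1.24]  world d [ 18.5   6.  -28.2]  d(now frame) [-0.0164  0.0123  0.0274]  d(after rot) [-0.0151  0.0122  0.0282]
```

>>> carry_out --delta_pos '[[-0.003,0.003,0],[-0.005,0.004,0.002],[-0.004,0.003,0.005],[-0.002,0.001,0.007],[0,0,0.004],[0,0,0.002],[0,0,0]]' --rotation '[[-0.5,-1.1,0.6],[-0.5,-1,0.6],[0,0,0],[0,0,0],[0,0,0],[0,0,0],[0,0,0]]'

```text
time_s: 42.57
eef_pos: [450.5, 324.3, 114.9]
tcp_rot: [0.002, 0.185, 0.983, -0.001]
ft_force: [-0.1, -0.6, -0.1]
width: 42.6
```

```bash
python3 -c "
from h import *
plan(448,328.8,54.5,-20.9)
crop(snap('side'),250,190,370,280,6,'b8')"
```

```text
t 42.57 at [450.5 324.3 114.9] w 42.6 F [-0.1 -0.6 -0.1]
 rot [-0.03  0.2  -0.44]  world d [ -2.5   4.5 -60.4]  d(now frame) [0.0042 0.0033 0.0604]  d(after rot) [0.004  0.0033 0.0604]
```

View pics/b8.png

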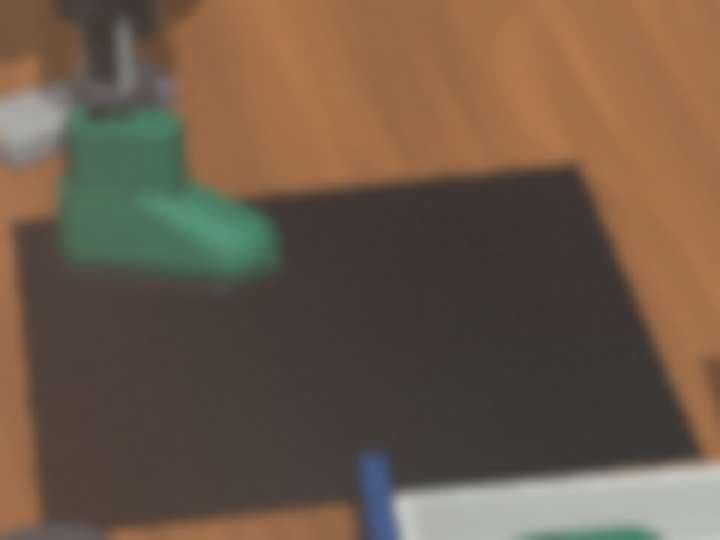

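The gripper is above the last green one (its top is at crop (125,115)), so I go down.

>>> carry_out --delta_pos '[[0.002,0.001,0],[0.001,0.001,0.005],[0,0,0.012],[0,0,0.015],[0,0,0.013],[0,0,0.008],[0,0,0.003],[0,0,0.001],[0,0,0]]' --rotation '[[0,0.2,-0.4],[0,0,0],[0,0,0],[0,0,0],[0,0,0],[0,0,0],[0,0,0],[0,0,0],[0,0,0]]'

```text
time_s: 43.37
eef_pos: [447.8, 328.2, 53.3]
tcp_rot: [0.0, 0.181, 0.984, 0.0]
ft_force: [0.5, 0.1, -0.4]
width: 42.6
```

```bash
python3 -c "
from h import *
plan(448,328.8,54.5,-20.9)"
```

```text
t 43.37 at [447.8 328.2  53.3] w 42.6 F [ 0.5  0.1 -0.4]
 rot [0.02 0.01 0.09]  world d [0.2 0.6 1.2]  d(now frame) [ 0.      0.0007 -0.0012]  d(after rot) [ 0.      0.0007 -0.0012]
```

>>> carry_out --delta_pos '[[0,0,0],[0,0,0],[0,0,0],[0,0,0],[0,0,0],[0,0,0]]' --rotation '[[0,0,0],[0,0,0],[0,0,0],[0,0,0],[0,0,0],[0,0,0]]' --gripper 0

```text
time_s: 43.87
eef_pos: [448.4, 328.6, 54.7]
tcp_rot: [0.001, 0.181, 0.984, 0.001]
ft_force: [0.2, 0.0, -2.0]
width: 25.0
```

```bash
python3 -c "
from h import *
plan(576,11,150,-4.7)"
```

```text
t 43.87 at [448.4 328.6  54.7] w 25.0 F [ 0.2  0.  -2. ]
 rot [  0.11   0.11 -16.11]  world d [ 127.6 -317.6   95.3]  d(now frame) [-0.2323 -0.2514 -0.0955]  d(after rot) [-0.1532 -0.3061 -0.0953]
```

>>> carry_out --delta_pos '[[0,0,-0.01],[0,0,-0.02],[0,0,-0.025],[0,0,-0.025],[0,0,-0.014],[0,0,-0.008],[0,0,-0.003],[-0.005,-0.01,0],[-0.015,-0.029,0],[-0.015,-0.029,0],[-0.015,-0.029,0],[-0.015,-0.029,0],[-0.015,-0.029,0],[-0.015,-0.029,0],[-0.015,-0.029,0],[-0.015,-0.029,0],[-0.012,-0.023,0],[-0.008,-0.015,0],[-0.004,-0.007,0],[-0.001,-0.002,0]]' --rotation '[[0,0,0],[0,0,0],[0,0,0],[0,0,0],[0,0,-5.4],[0,0,-5.4],[0,0,-5.4],[0,0,0],[0,0,0],[0,0,0],[0,0,0],[0,0,0],[0,0,0],[0,0,0],[0,0,0],[0,0,0],[0,0,0],[0,0,0],[0,0,0],[0,0,0]]'

```text
time_s: 45.53
eef_pos: [578.3, 6.4, 171.4]
tcp_rot: [0.002, 0.048, 0.999, -0.0]
ft_force: [0.4, -0.3, -1.4]
width: 24.9
```

```bash
python3 -c "
from h import *
plan(576,11,90,-4.7)"
```

```text
t 45.53 at [578.3   6.4 171.4] w 24.9 F [ 0.4 -0.3 -1.4]
 rot [-0.05  0.18 -0.79]  world d [ -2.3   4.6 -81.4]  d(now frame) [0.003  0.0044 0.0814]  d(after rot) [0.0027 0.0044 0.0814]
```

>>> carry_out --delta_pos '[[0.001,0.001,0],[0,0.001,0.006],[0,0,0.014],[0,0,0.018],[0,0,0.014],[0,0,0.008],[0,0,0.003],[0,0,0]]' --rotation '[[0,0.2,-0.7],[0,0,0],[0,0,0],[0,0,0],[0,0,0],[0,0,0],[0,0,0],[0,0,0]]'

```text
time_s: 46.2
eef_pos: [573.5, 14.7, 100.9]
tcp_rot: [-0.003, 0.039, 0.999, 0.001]
ft_force: [0.7, -1.1, -2.0]
width: 24.8
```

```bash
python3 -c "
from h import *
plan(576,11,66.5,-4.7)
crop(snap('side'),280,220,480,380,4,'b9')"
```

```text
t 46.2 at [573.5  14.7 100.9] w 24.8 F [ 0.7 -1.1 -2. ]
 rot [ 0.05 -0.29  0.2 ]  world d [  2.5  -3.7 -34.4]  d(now frame) [-0.003  -0.0035  0.0344]  d(after rot) [-0.0028 -0.0035  0.0344]
```

View pics/b9.png

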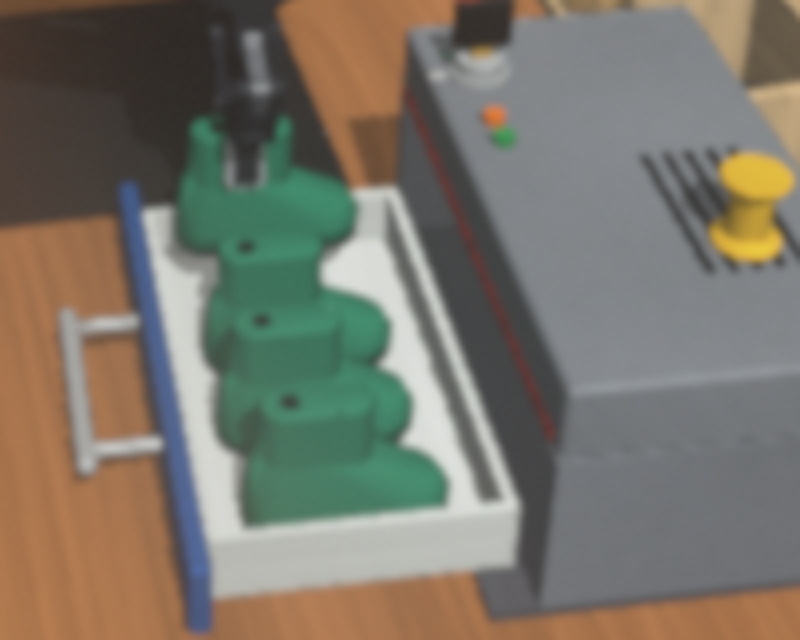

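Three stand in the drawer, which slid in about 3 mm. The fourth hangs above its slot, so I lower it.

>>> carry_out --delta_pos '[[-0.001,-0.002,0.002],[-0.001,-0.001,0.006],[0,0,0.01],[0,0,0.008],[0,0,0.004],[0,0,0.002],[0,0,0]]' --rotation '[[0,-0.2,0.2],[0,0,0],[0,0,0],[0,0,0],[0,0,0],[0,0,0],[0,0,0]]'

```text
time_s: 46.83
eef_pos: [577.6, 11.4, 68.7]
tcp_rot: [0.002, 0.041, 0.999, 0.0]
ft_force: [-0.1, -0.0, -2.4]
width: 24.7
```

```bash
python3 -c "
from h import *
plan(576,11,66,-4.7)"
```

```text
t 46.83 at [577.6  11.4  68.7] w 24.7 F [-0.1 -0.  -2.4]
 rot [ 0.06  0.24 -0.01]  world d [-1.6 -0.4 -2.7]  d(now frame) [ 0.0016 -0.0005  0.0027]  d(after rot) [ 0.0015 -0.0005  0.0027]
```

>>> carry_out --delta_pos '[[0,0,0.002],[0,0,0.001],[0,0,0.001],[0,0,0.001]]' --rotation '[[0,0.2,0],[0,0,0],[0,0,0],[0,0,0]]'

```text
time_s: 47.17
eef_pos: [579.0, 11.2, 65.6]
tcp_rot: [0.001, 0.041, 0.999, 0.0]
ft_force: [-1.0, -1.5, 3.5]
width: 25.2
```

```bash
python3 -c "
from h import *
plan(576,11,66,-4.7)"
```

```text
t 47.17 at [579.   11.2  65.6] w 25.2 F [-1.  -1.5  3.5]
 rot [ 0.06  0.16 -0.01]  world d [-3.  -0.2  0.4]  d(now frame) [ 0.003  -0.0005 -0.0004]  d(after rot) [ 0.003  -0.0005 -0.0004]
```

>>> carry_out --delta_pos '[[0,0,0],[0,0,0],[0,0,0],[0,0,0],[0,0,-0.008],[0,0,-0.02],[0,0,-0.025],[0,0,-0.025],[0,0,-0.012],[0,0,-0.005],[0,0,0]]' --rotation '[[0,0,0],[0,0,0],[0,0,0],[0,0,0],[0,0,0],[0,0,0],[0,0,0],[0,0,0],[0,0,0],[0,0,0],[0,0,0]]' --gripper 0.5

```text
time_s: 48.08
eef_pos: [578.7, 11.2, 166.3]
tcp_rot: [0.002, 0.041, 0.999, 0.0]
ft_force: [-0.4, 0.4, 0.4]
width: 42.5
```

```bash
python3 -c "
from h import *
plan(405,-72,150,-4.7)"
```

```text
t 48.08 at [578.7  11.2 166.3] w 42.5 F [-0.4  0.4  0.4]
 rot [ 0.07  0.24 -0.01]  world d [-173.7  -83.2  -16.3]  d(now frame) [ 0.1663 -0.0972  0.0155]  d(after rot) [ 0.1663 -0.0971  0.0163]
```

>>> carry_out --delta_pos '[[0.012,-0.006,0],[0.025,-0.014,0],[0.025,-0.015,0],[0.025,-0.015,0],[0.025,-0.015,0],[0.02,-0.013,0],[0.013,-0.009,0],[0.007,-0.004,0],[0.003,-0.002,0],[0,0,0],[0,0,0]]' --rotation '[[0,0.2,0],[0,0,0],[0,0,0],[0,0,0],[0,0,0],[0,0,0],[0,0,0],[0,0,0],[0,0,0],[0,0,0],[0,0,0]]' --gripper 0

```text
time_s: 49.0
eef_pos: [405.5, -69.6, 153.9]
tcp_rot: [-0.007, 0.04, 0.999, 0.002]
ft_force: [-0.4, 0.1, -0.5]
width: 0.4
```

```bash
python3 -c "
from h import *
plan(405,-72,24,-4.7)
t=snap('top');crop(t,290,130,510,310,3.6,'d1');crop(snap('side'),280,200,480,480,2.8,'d2')"
```

```text
t 49.0 at [405.5 -69.6 153.9] w 0.4 F [-0.4  0.1 -0.5]
 rot [ 0.24 -0.83  0.08]  world d [  -0.5   -2.4 -129.9]  d(now frame) [-0.0016 -0.0029  0.1299]  d(after rot) [ 0.0003 -0.0024  0.1299]
```

View pics/d1.png

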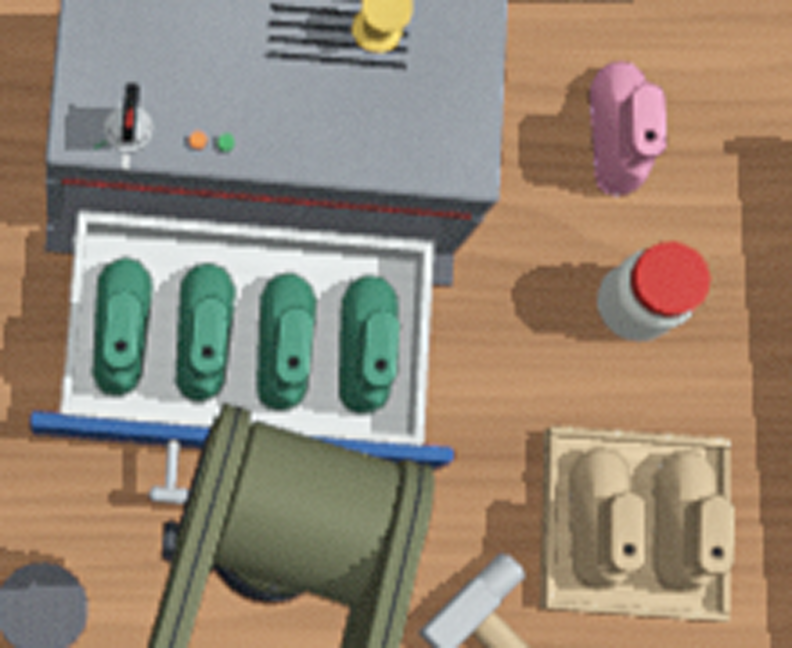

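View pics/d2.png

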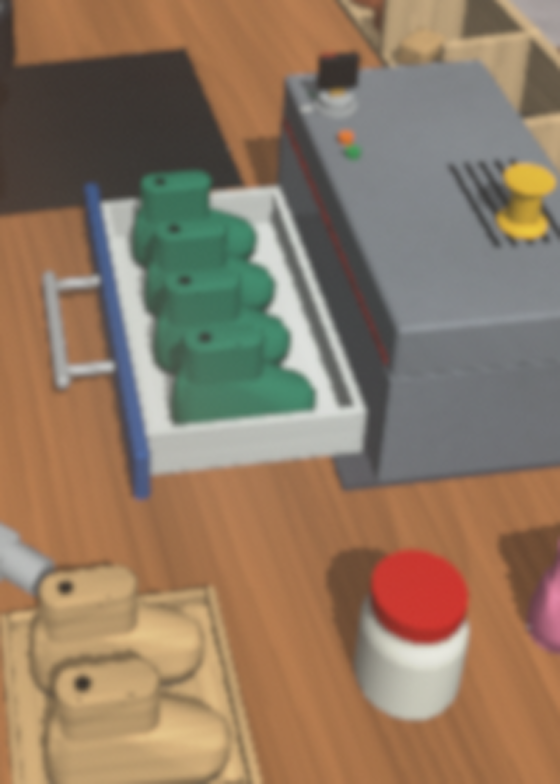

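All four green lasts stand in the drawer, at crop x of about 120, 207, 290 and 375. Both dry lasts stand in the tray, and the mat is empty. Next I lower the shut fingers in front of the handle.

>>> carry_out --delta_pos '[[0,-0.001,0.006],[0,-0.001,0.016],[0,0,0.022],[0,0,0.025],[0,0,0.022],[0,0,0.014],[0,0,0.008],[0,0,0.004],[0,0,0]]' --rotation '[[0.2,-0.8,0],[0,0,0],[0,0,0],[0,0,0],[0,0,0],[0,0,0],[0,0,0],[0,0,0],[0,0,0]]'

```text
time_s: 49.85
eef_pos: [411.6, -70.2, 32.8]
tcp_rot: [0.005, 0.037, 0.999, -0.001]
ft_force: [0.1, -0.0, -0.5]
width: 0.0
```

```bash
python3 -c "
from h import *
plan(435,-73.5,24,-4.7)
crop(snap('side'),250,220,410,360,5,'d3')"
```

```text
t 49.85 at [411.6 -70.2  32.8] w 0.0 F [ 0.1 -0.  -0.5]
 rot [-0.06  0.55  0.48]  world d [23.4 -3.3 -8.8]  d(now frame) [-0.0235 -0.0016  0.009 ]  d(after rot) [-0.0236 -0.0014  0.0088]
```

View pics/d3.png

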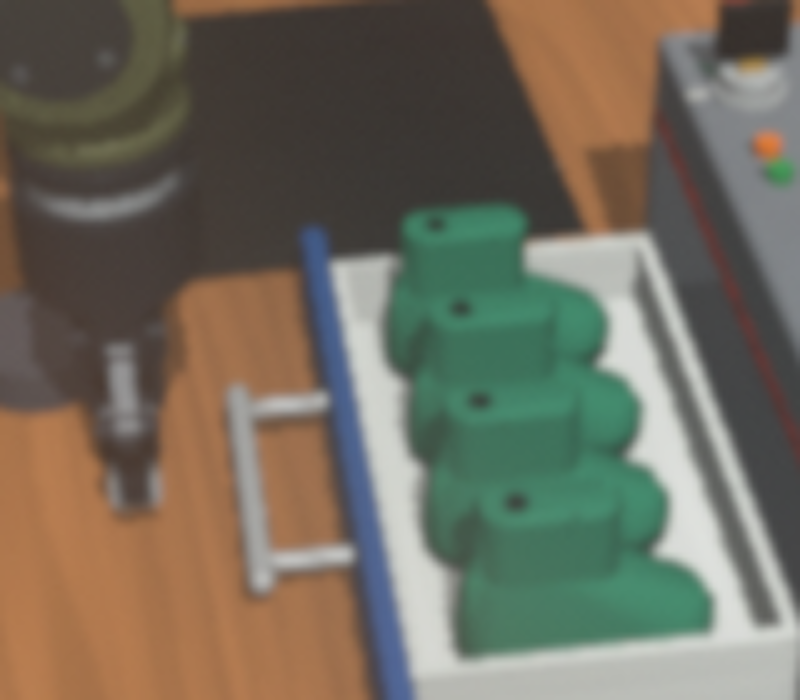

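>>> carry_out --delta_pos '[[0,-0.001,0.002],[-0.003,0,0.003],[-0.005,0,0.002],[-0.005,0,0.001],[-0.004,0,0],[-0.003,0,0]]' --rotation '[[0,0.5,0.4],[0,0,0],[0,0,0],[0,0,0],[0,0,0],[0,0,0]]'

```text
time_s: 50.4
eef_pos: [437.5, -74.3, 29.1]
tcp_rot: [0.005, 0.041, 0.999, -0.002]
ft_force: [-0.1, -0.6, -0.3]
width: 0.0
```

```bash
python3 -c "
from h import *
plan(588,-86,24,-4.7)"
```

```text
t 50.4 at [437.5 -74.3  29.1] w 0.0 F [-0.1 -0.6 -0.3]
 rot [-0.19  0.58  0.03]  world d [150.5 -11.7  -5.1]  d(now frame) [-0.1509  0.0006  0.0066]  d(after rot) [-0.1509  0.0007  0.0051]
```

>>> carry_out --delta_pos '[[-0.003,0,0.001],[-0.004,0,0.001],[-0.005,0,0.001],[-0.006,0,0],[-0.006,0,0],[-0.006,0,0],[-0.006,0,0],[-0.006,0,0],[-0.006,0,0],[-0.006,0,0],[-0.005,0,0],[-0.003,0,0]]' --rotation '[[-0.1,0.5,0],[0,0,0],[0,0,0],[0,0,0],[0,0,0],[0,0,0],[0,0,0],[0,0,0],[0,0,0],[0,0,0],[0,0,0],[0,0,0]]'

```text
time_s: 51.4
eef_pos: [505.8, -79.8, 25.6]
tcp_rot: [-0.001, 0.041, 0.999, -0.001]
ft_force: [-0.7, -0.2, 0.4]
width: 0.3
```

```bash
python3 -c "
from h import *
plan(588,-86,26,-4.7)
crop(snap('side'),270,200,470,380,4,'d4')"
```

```text
t 51.4 at [505.8 -79.8  25.6] w 0.3 F [-0.7 -0.2  0.4]
 rot [-0.07 -0.16  0.06]  world d [82.2 -6.2  0.4]  d(now frame) [-0.0825  0.0005 -0.0006]  d(after rot) [-0.0825  0.0005 -0.0004]
```

View pics/d4.png

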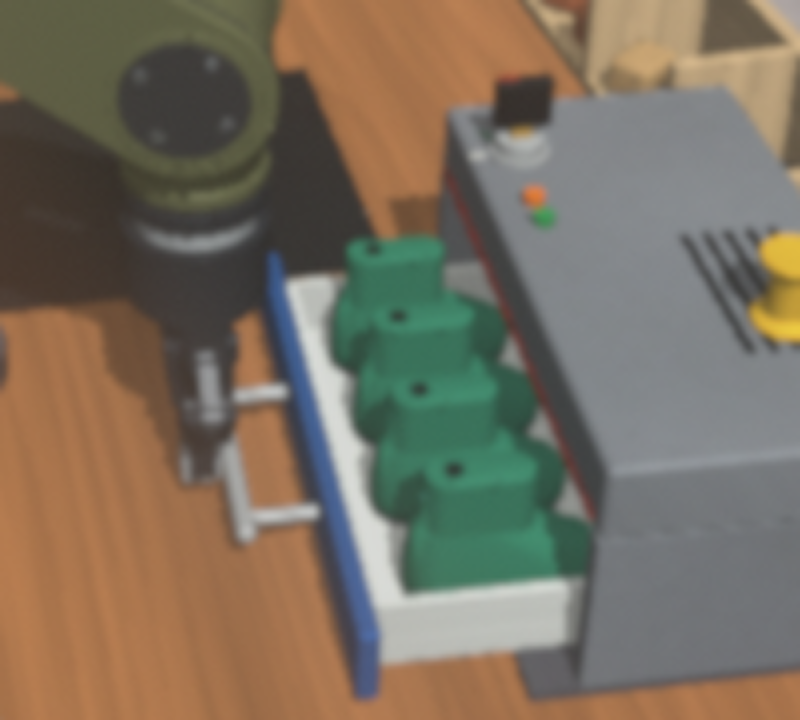

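The drawer is sliding in with all four lasts upright, so I keep pushing.

>>> carry_out --delta_pos '[[-0.003,0,0],[-0.004,0,0],[-0.005,0,0],[-0.006,0,0],[-0.006,0,0],[-0.006,0,0],[-0.006,0,0],[-0.006,0,0],[-0.006,0,0],[-0.005,0,0],[-0.004,0,0]]' --rotation '[[0,-0.1,0],[0,0,0],[0,0,0],[0,0,0],[0,0,0],[0,0,0],[0,0,0],[0,0,0],[0,0,0],[0,0,0],[0,0,0]]'

```text
time_s: 52.37
eef_pos: [568.0, -84.7, 25.1]
tcp_rot: [-0.001, 0.041, 0.999, -0.0]
ft_force: [-0.9, -0.0, 1.8]
width: 0.0
```

```bash
python3 -c "
from h import *
plan(595,-86,26,-4.7)
crop(snap('side'),270,200,470,380,4,'d5')"
```

```text
t 52.37 at [568.  -84.7  25.1] w 0.0 F [-0.9 -0.   1.8]
 rot [-0.05 -0.1   0.05]  world d [27.  -1.3  0.9]  d(now frame) [-0.027   0.0009 -0.0009]  d(after rot) [-0.027   0.001  -0.0009]
```

View pics/d5.png

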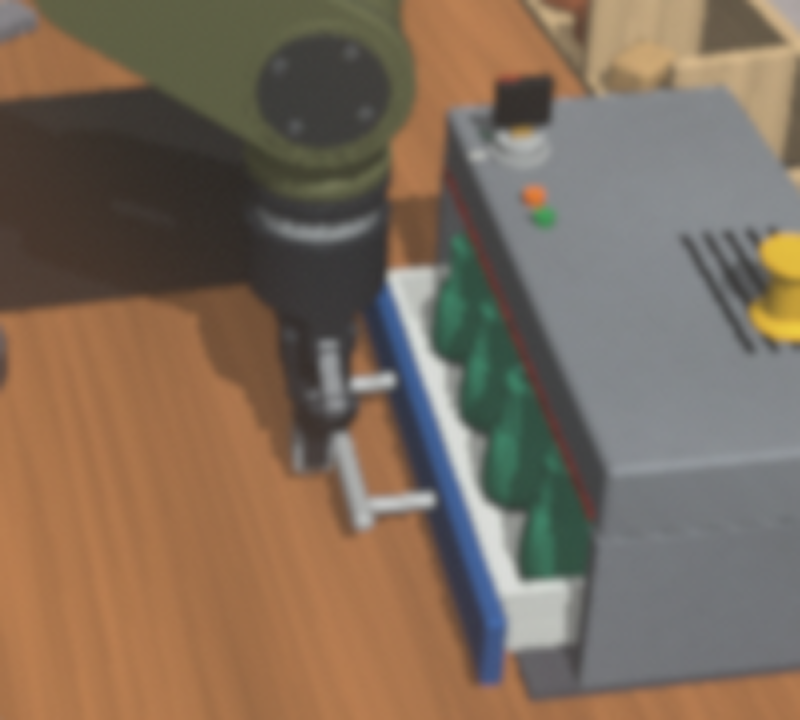

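>>> carry_out --delta_pos '[[-0.004,0,0],[-0.004,0,0],[-0.004,0,0],[-0.004,0,0],[-0.004,0,0],[-0.004,0,0],[-0.004,0,0]]' --rotation '[[0,0,0],[0,0,0],[0,0,0],[0,0,0],[0,0,0],[0,0,0],[0,0,0]]'

```text
time_s: 53.0
eef_pos: [593.4, -86.8, 24.4]
tcp_rot: [-0.008, 0.04, 0.999, 0.0]
ft_force: [-24.9, 1.2, 19.9]
width: -0.1
```

```bash
python3 -c "
from h import *
plan(595,-86,26,-4.7)
crop(snap('side'),270,200,470,380,4,'d6')"
```

```text
t 53.0 at [593.4 -86.8  24.4] w -0.1 F [-24.9   1.2  19.9]
 rot [-0.04 -0.94  0.09]  world d [1.6 0.8 1.6]  d(now frame) [-0.0015  0.0009 -0.0016]  d(after rot) [-0.0015  0.0009 -0.0016]
```

View pics/d6.png

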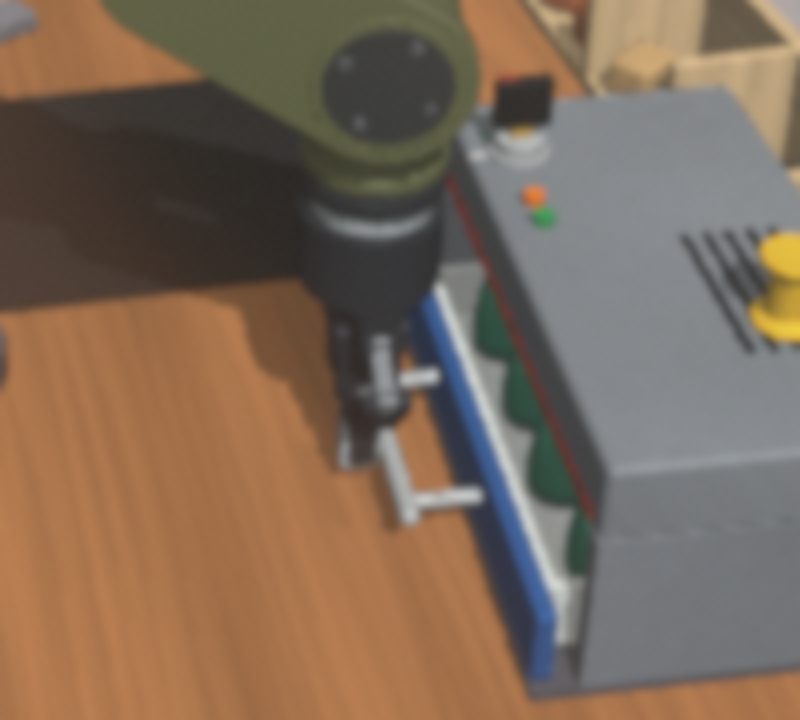

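Force rose to 25 N and the bar is at about x = 610, where home is expected (610.7). So I back off and check that it stays.

>>> carry_out --delta_pos '[[0.003,0,-0.001],[0.006,0,0],[0.01,0,0],[0.012,0,0],[0.01,0,0],[0.006,0,0],[0.003,0,0],[0,0,0],[0,0,-0.01],[0,0,-0.025],[0,0,-0.03],[0,0,-0.035],[0,0,-0.035],[0,0,-0.03],[0,0,-0.02],[0,0,-0.01],[0,0,0]]' --rotation '[[0,-0.9,0],[0,0,0],[0,0,0],[0,0,0],[0,0,0],[0,0,0],[0,0,0],[0,0,0],[0,0,0],[0,0,0],[0,0,0],[0,0,0],[0,0,0],[0,0,0],[0,0,0],[0,0,0],[0,0,0]]'

```text
time_s: 54.47
eef_pos: [542.1, -82.5, 235.5]
tcp_rot: [0.005, 0.04, 0.999, -0.001]
ft_force: [-0.6, 0.9, 0.3]
width: 0.3
```

```bash
python3 -c "
from h import *
plan(707,11,250,-4.7)
t=snap('top');crop(t,290,110,510,310,3.6,'e1');s=snap('side');crop(s,270,200,470,380,4,'e2');crop(s,370,200,440,250,11,'e3')
crop(t,300,145,350,185,14,'e4')"
```

```text
t 54.47 at [542.1 -82.5 235.5] w 0.3 F [-0.6  0.9  0.3]
 rot [-0.06  0.52  0.07]  world d [164.9  93.5  14.5]  d(now frame) [-0.1569  0.1065 -0.0132]  d(after rot) [-0.1567  0.1067 -0.0145]
```

View pics/e1.png

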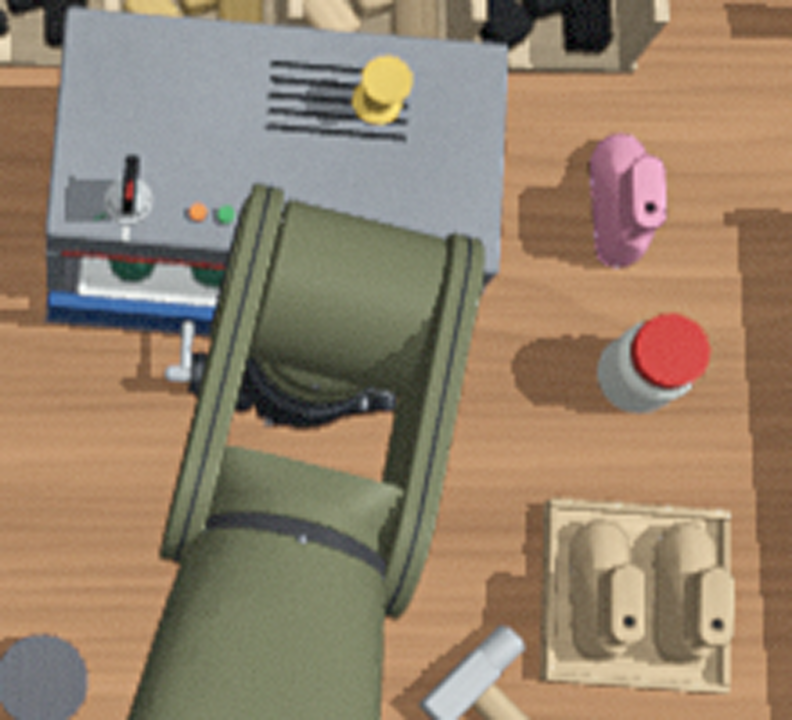

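View pics/e2.png

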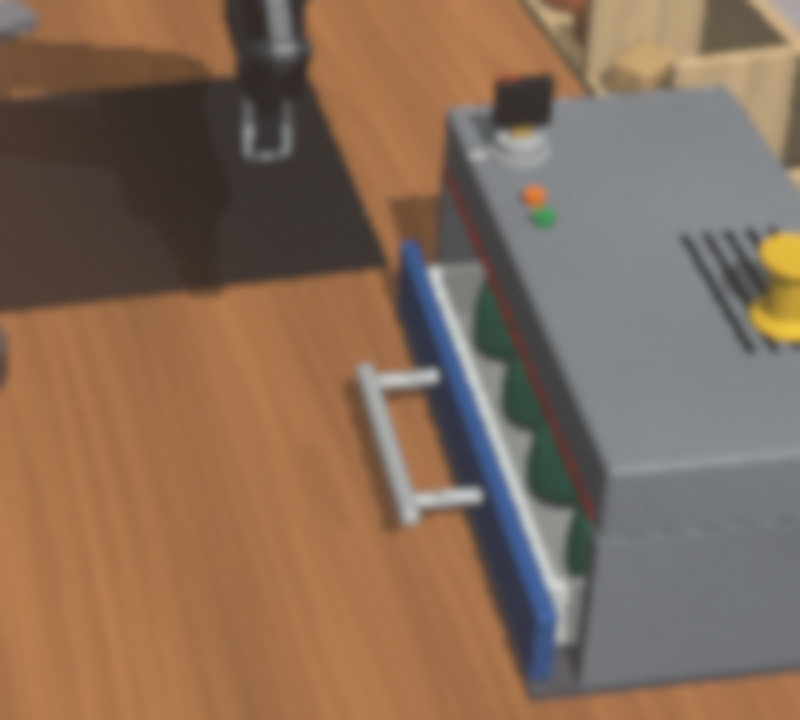

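View pics/e3.png

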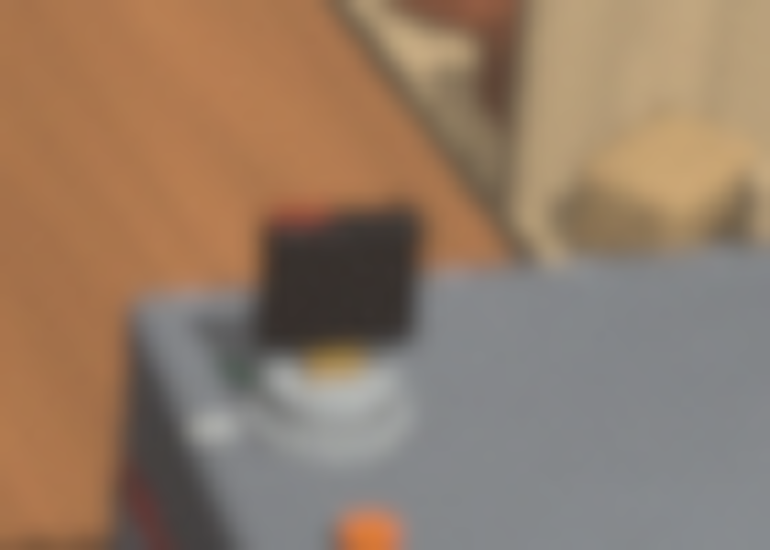

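View pics/e4.png

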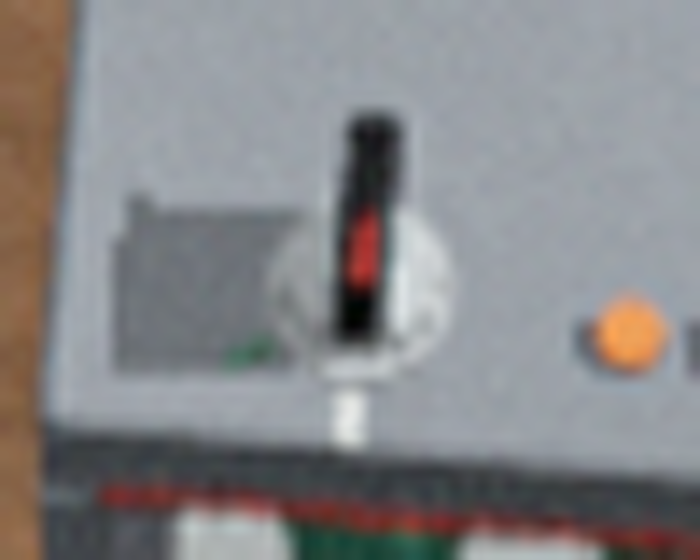

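```bash
python3 - <<'E'
from h import *
g=lambda p,o,f:[(p[0]+.5)/f-.5+o[0],(p[1]+.5)/f-.5+o[1]]
e4=((300,145),14);e3=((370,200),11)
for n,p,z in(("bow mid z200",(369,203),200),("barrel c z162",(365,275),162),("back",(375,115),200),("front",(362,290),200)):print(n,onz("top",*g(p,*e4),z).round(1))
print("back",tri(g((375,115),*e4),g((415,210),*e3)),"front",tri(g((362,290),*e4),g((270,218),*e3)))
print("panelL",tri(g((48,293),(290,110),3.6),g((410,240),(270,200),4)))
ex=np.array([.9966,-.082]);
p=tri(g((48,293),(290,110),3.6),g((410,240),(270,200),4))[0][:2]-[750.2,-98.7]
print(p@ex)
E
```

```text
bow mid z200 [711.9   9.7 200. ]
barrel c z162 [712.   9. 162.]
back [728.1   8.6 200. ]
front [695.9  10.8 200. ]
back (array([727.16998393,   8.78816569, 200.30423005]), np.float64(1.586941213557329)) front (array([695.81435237,  10.83905307, 201.17491831]), np.float64(0.5724002759043315))
panelL (array([669.85392614,  67.25121044,  56.54438939]), np.float64(2.6459431531535778))
-93.68089646122768
```

The key is measured at (712, 10), top at z 200, yaw about -4°. The bar at x ≈ 610 and the panel agree with the drawer home, and it did not spring out. Now I go above the key.

>>> carry_out --delta_pos '[[-0.006,0.004,-0.008],[-0.015,0.01,-0.012],[-0.022,0.015,-0.005],[-0.025,0.017,0],[-0.025,0.017,0],[-0.022,0.015,0],[-0.015,0.01,0],[-0.009,0.006,0],[-0.004,0.003,0],[-0.002,0.001,0],[0,0,0],[0,0,0]]' --rotation '[[0,0.5,0],[0,0,0],[0,0,0],[0,0,0],[0,0,0],[0,0,0],[0,0,0],[0,0,0],[0,0,0],[0,0,0],[0,0,0],[0,0,0]]' --gripper 0.5

```text
time_s: 55.57
eef_pos: [687.0, 8.6, 219.1]
tcp_rot: [-0.029, 0.042, 0.999, 0.002]
ft_force: [-0.3, -0.8, -0.2]
width: 42.7
```

```bash
python3 -c "
from h import *
plan(711.7,9.8,225,-4.5)"
```

```text
t 55.57 at [687.    8.6 219.1] w 42.7 F [-0.3 -0.8 -0.2]
 rot [ 0.06 -3.29 -0.27]  world d [24.7  1.2  5.9]  d(now frame) [-0.0241  0.0033 -0.0073]  d(after rot) [-0.0245  0.0032 -0.0059]
```

>>> carry_out --delta_pos '[[-0.004,0.001,-0.002],[-0.006,0.001,-0.002],[-0.006,0,0],[-0.004,0,0],[-0.002,0,0],[0,0,0],[0,0,0]]' --rotation '[[0,-1.7,-0.2],[0,-1.6,0],[0,0,0],[0,0,0],[0,0,0],[0,0,0],[0,0,0]]'

```text
time_s: 56.15
eef_pos: [706.9, 5.6, 221.3]
tcp_rot: [-0.002, 0.042, 0.999, 0.0]
ft_force: [-0.3, 0.5, -0.1]
width: 42.9
```

```bash
python3 -c "
from h import *
plan(711.7,9.8,170,-4.5)
crop(snap('side'),350,170,460,260,7,'e5')"
```

```text
t 56.15 at [706.9   5.6 221.3] w 42.9 F [-0.3  0.5 -0.1]
 rot [ 0.01 -0.17 -0.27]  world d [  4.8   4.2 -51.3]  d(now frame) [-0.0046  0.0046  0.0513]  d(after rot) [-0.0045  0.0046  0.0513]
```

View pics/e5.png

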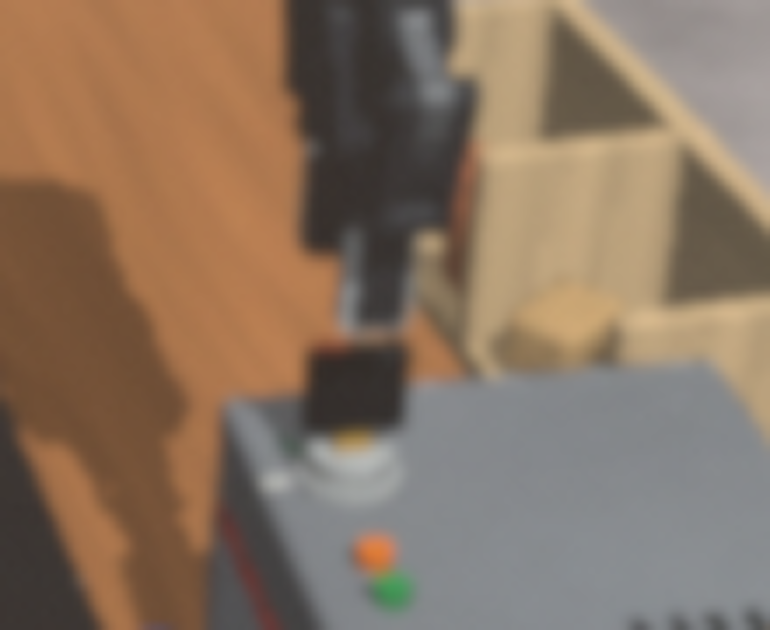

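```bash
python3 -c "
from h import *
f=lambda p:((proj('side',p)-[350,170])*7).round(0)
print(f((711.7,9.8,200)),f((711.7,9.8,168)),f((706.9,5.6-24,225)),f((706.9,5.6-24,221)))"
```

```text
[356. 345.] [349. 430.] [379. 322.] [378. 333.]
```

The projected key (356,345) and fingertip (378,333) both match the crop. I correct the remaining 5 mm and go down.

>>> carry_out --delta_pos '[[-0.002,0.002,0],[-0.001,0.001,0],[-0.001,0.001,0.002],[0,0,0.006],[0,0,0.01],[0,0,0.01],[0,0,0.008],[0,0,0.005],[0,0,0.002],[0,0,0]]' --rotation '[[0,-0.2,-0.2],[0,0,0],[0,0,0],[0,0,0],[0,0,0],[0,0,0],[0,0,0],[0,0,0],[0,0,0],[0,0,0]]'

```text
time_s: 57.03
eef_pos: [710.2, 9.9, 171.2]
tcp_rot: [-0.002, 0.04, 0.999, 0.0]
ft_force: [-0.2, -0.0, -0.6]
width: 42.7
```

```bash
python3 -c "
from h import *
plan(711.7,9.8,171,-4.5)
crop(snap('side'),350,170,460,260,7,'e6')"
```

```text
t 57.03 at [710.2   9.9 171.2] w 42.7 F [-0.2 -0.  -0.6]
 rot [ 0.01 -0.2  -0.03]  world d [ 1.5 -0.1 -0.2]  d(now frame) [-0.0015 -0.      0.0002]  d(after rot) [-0.0015 -0.      0.0002]
```

View pics/e6.png

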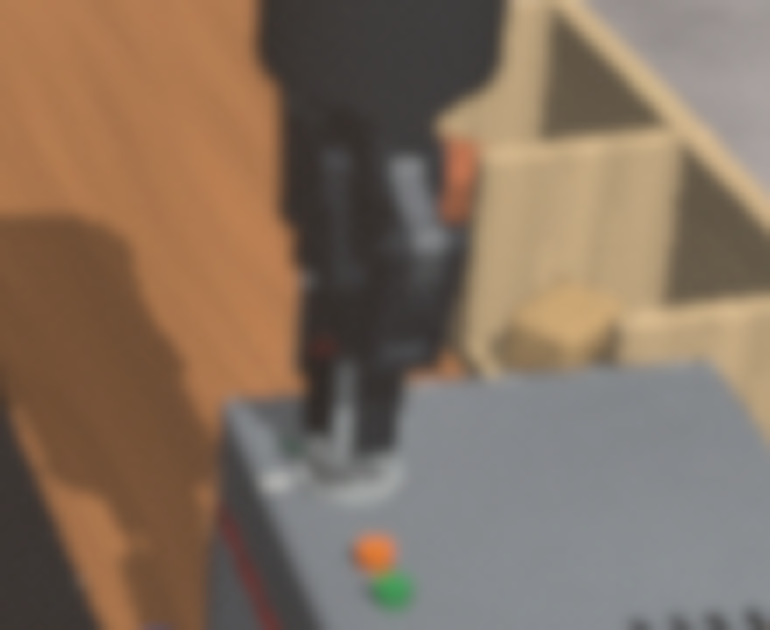

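>>> carry_out --delta_pos '[[-0.001,0,0],[0,0,0],[0,0,0],[0,0,0],[0,0,0],[0,0,0]]' --rotation '[[0,-0.2,0],[0,0,0],[0,0,0],[0,0,0],[0,0,0],[0,0,0]]' --gripper 0 --squeeze 60

```text
time_s: 57.58
eef_pos: [711.7, 9.3, 172.3]
tcp_rot: [0.001, 0.04, 0.999, -0.0]
ft_force: [-0.1, -0.4, -1.1]
width: 8.9
```

```bash
python3 -c "
from h import *
plan(711.7,9.8,171,-4.5);print(state()['ft_torque'],state()['qpos'])"
```

```text
t 57.58 at [711.7   9.3 172.3] w 8.9 F [-0.1 -0.4 -1.1]
 rot [-0.02  0.1  -0.06]  world d [-0.   0.5 -1.3]  d(now frame) [0.0001 0.0005 0.0013]  d(after rot) [0.0001 0.0005 0.0013]
[-0.01243345 -0.013943    0.01821793] [-6.21511074e-02  2.94040312e-01  1.55360999e+00 -4.04211974e-04
  1.29215049e+00 -1.55326619e+00]
```

>>> carry_out --delta_pos '[[0,0,0],[0,0,0],[0,0,0],[0,0,0],[0,0,0],[0,0,0],[0,0,0],[0,0,0]]' --rotation '[[0,0,3],[0,0,5],[0,0,5],[0,0,5],[0,0,5],[0,0,5],[0,0,5],[0,0,5]]'

```text
time_s: 58.25
eef_pos: [712.0, 9.9, 172.3]
tcp_rot: [0.001, 0.376, 0.927, 0.0]
ft_force: [0.7, -0.3, -2.1]
width: 8.9
```

```bash
python3 -c "
from h import *
plan(711.7,9.5,171.5,-58.5);print(state()['ft_torque'])"
```

```text
t 58.25 at [712.    9.9 172.3] w 8.9 F [ 0.7 -0.3 -2.1]
 rot [ 0.13  0.11 14.31]  world d [-0.3 -0.4 -0.8]  d(now frame) [-0.     -0.0005  0.0008]  d(after rot) [-0.0001 -0.0005  0.0008]
[-0.02483051 -0.06180662  0.10841894]
```

>>> carry_out --delta_pos '[[0,0,0],[0,0,0],[0,0,0],[0,0,0],[0,0,0]]' --rotation '[[0,0,4],[0,0,4],[0,0,3],[0,0,3],[0,0,2]]'

```text
time_s: 58.67
eef_pos: [712.2, 10.0, 172.3]
tcp_rot: [0.002, 0.507, 0.862, 0.0]
ft_force: [0.9, -1.0, -1.2]
width: 9.2
```

```bash
python3 -c "
from h import *
plan(711.7,9.5,171.5,-4.5);print(state()['ft_torque'])
crop(snap('side'),350,170,460,260,7,'e7')"
```

```text
t 58.67 at [712.2  10.  172.3] w 9.2 F [ 0.9 -1.  -1.2]
 rot [ 5.000e-02  2.200e-01 -5.639e+01]  world d [-0.5 -0.5 -0.8]  d(now frame) [-0.0001 -0.0007  0.0008]  d(after rot) [ 0.0005 -0.0005  0.0008]
[-0.01649568  0.03245161  1.11201123]
```

View pics/e7.png

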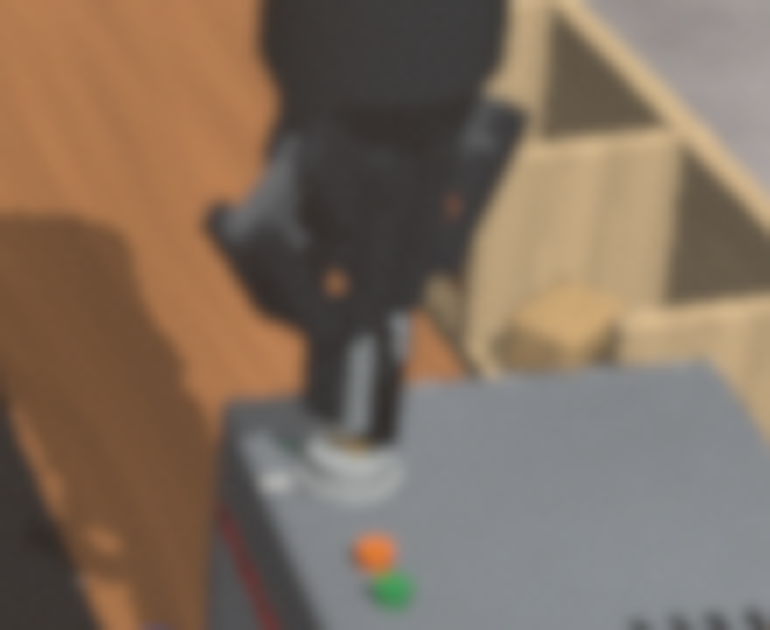

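The torque jumped to 1.1 N m at 56°, so the key is on its stop. I turn it back with the spring, then open.

>>> carry_out --delta_pos '[[0,0,0],[0,0,0],[0,0,0],[0,0,0],[0,0,0],[0,0,0],[0,0,0],[0,0,0],[0,0,0],[0,0,0],[0,0,0],[0,0,0]]' --rotation '[[0,0,0],[0,0,-3],[0,0,-5],[0,0,-5],[0,0,-6],[0,0,-6],[0,0,-6],[0,0,-6],[0,0,-6],[0,0,-5],[0,0,-3],[0,0,-1]]'

```text
time_s: 59.72
eef_pos: [711.7, 9.3, 172.3]
tcp_rot: [0.001, 0.053, 0.999, -0.0]
ft_force: [0.1, -0.2, -1.5]
width: 9.2
```

```bash
python3 -c "
from h import *
plan(711.7,9.5,171.5,-4.5);print(state()['ft_torque'])"
```

```text
t 59.72 at [711.7   9.3 172.3] w 9.2 F [ 0.1 -0.2 -1.5]
 rot [-0.03  0.15 -1.58]  world d [-0.   0.2 -0.8]  d(now frame) [0.0001 0.0001 0.0008]  d(after rot) [0.     0.0001 0.0008]
[0.05590841 0.01722236 0.03902999]
```

Next I open, rise straight up and move clear towards the robot.

>>> carry_out --delta_pos '[[0,0,0],[0,0,0],[0,0,0],[0,0,0],[0,0,-0.008],[0,0,-0.02],[0,0,-0.03],[0,0,-0.03],[0,0,-0.02],[0.006,0.002,-0.008],[0.02,0.01,0],[0.025,0.015,0],[0.025,0.015,0],[0.025,0.015,0],[0.025,0.015,0],[0.02,0.012,0],[0.012,0.008,0],[0.006,0.004,0],[0,0,0],[0,0,0]]' --rotation '[[0,0,0],[0,0,0],[0,0,0],[0,0,0],[0,0,0],[0,0,0],[0,0,0],[0,0,0],[0,0,0],[0,0,0],[0,0,0],[0,0,0],[0,0,0],[0,0,0],[0,0,0],[0,0,0],[0,0,0],[0,0,0],[0,0,0],[0,0,0]]' --gripper 0.5

```text
time_s: 61.38
eef_pos: [550.5, 128.2, 297.9]
tcp_rot: [0.004, 0.058, 0.998, 0.001]
ft_force: [0.3, 0.3, 0.7]
width: 42.7
```

```bash
python3 -c "
from h import *
plan(540,100,280,-4.5)
t=snap('top','tf');s=snap('side','sf')
crop(s,230,180,530,480,2.4,'f1');crop(t,300,145,350,185,14,'f2')"
```

```text
t 61.38 at [550.5 128.2 297.9] w 42.7 F [0.3 0.3 0.7]
 rot [ 0.09  0.48 -2.12]  world d [-10.5 -28.2 -17.9]  d(now frame) [ 0.0074 -0.0292  0.0178]  d(after rot) [ 0.0083 -0.0289  0.0179]
```

View pics/f1.png

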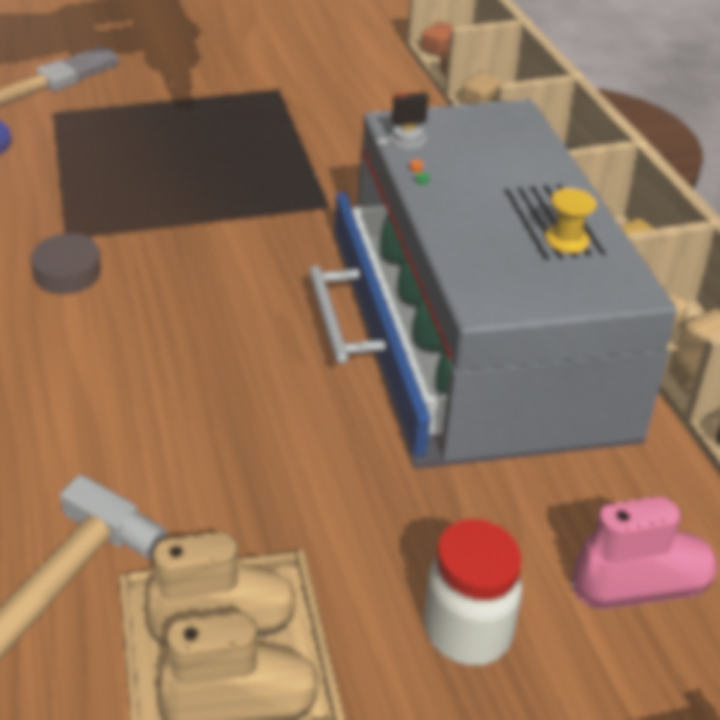

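View pics/f2.png

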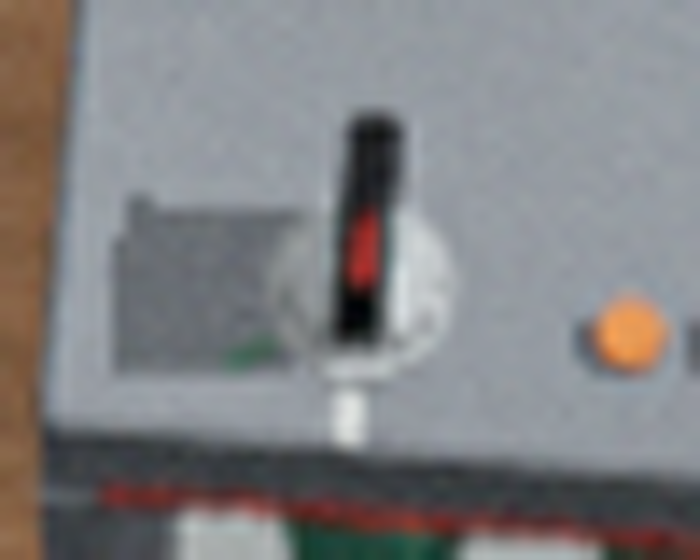

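View pics/tf.png

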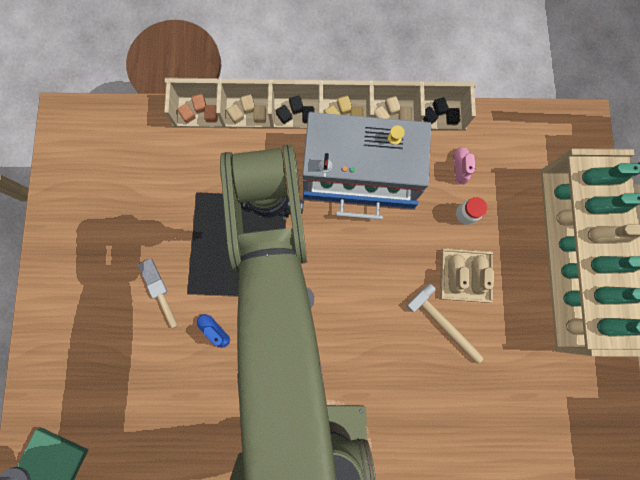

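```bash
python3 - <<'E'
from h import *
t=cv2.imread("pics/tf.png");s=cv2.imread("pics/sf.png")
crop(t,295,175,425,225,6,'g1');crop(s,345,250,415,375,5,'g2')
ex=np.array([np.cos(.082),-np.sin(.082)]);ey=np.array([-ex[1],ex[0]]);o=np.array([750.2,-98.7])
# predicted outlines of the home drawer
for n,im,off,f in(("top",t,(295,175),6),("side",s,(345,250),5)):
  for nm,x,y,z in(("panel front L",-100,159,56),("panel front R",-100,-159,56),("bar L",-140,60,36),("bar R",-140,-60,36)):
    w=np.r_[o+x*ex+y*ey,z];print(n,nm,((proj(n,w)-off)*f).round())
E
```

```text
top panel front L [ 46. 113.]
top panel front R [739. 175.]
top bar L [252. 227.]
top bar R [511. 250.]
side panel front L [126.  49.]
side panel front R [298. 522.]
side bar L [ 84. 214.]
side bar R [139. 393.]
```

View pics/g1.png

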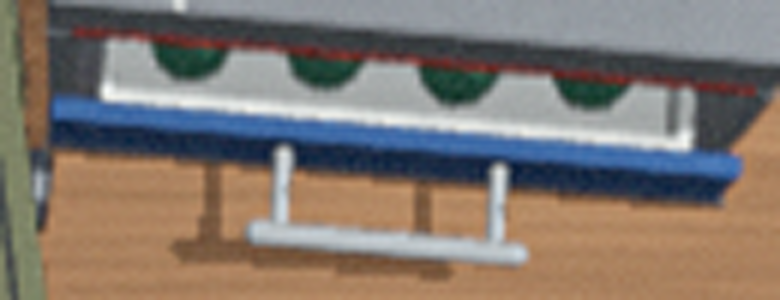

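View pics/g2.png

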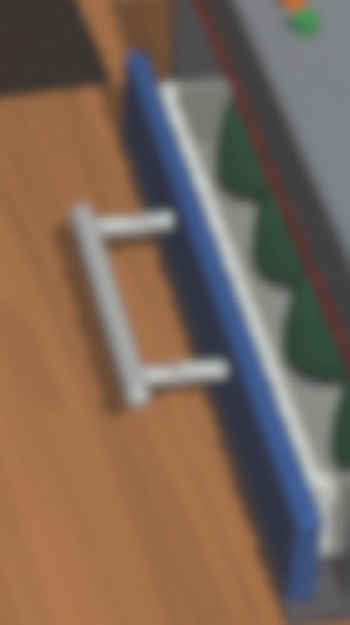

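The home-drawer prediction matches both views within about 1 px (bar left end seen at (250,232), predicted (252,227)). Heels of the lasts are upright, and the key and bench are unchanged. I hand it in.

```bash
python3 -c "
from h import *
print(state()['joint_velocities'].round(3));print(job_done())"
```

```text
[-0.008  0.01  -0.005  0.002  0.001  0.002]
the job is handed in; nothing more can be done
None
```

The job is handed in, at about 61 s of the 210 s allowed; the interface gives no verdict. Both dry lasts stand in the tray and all four green lasts stand in the drawer. I pushed the drawer home, then turned the key to its stop and back to rest.

- **Lasts:** The last pictures show both dry lasts upright in the tray and the mat empty. All four green lasts stood in the drawer before it closed; afterwards only their heels show, and they look upright.
- **Drawer:** I stopped pushing when the force reached 25 N, well above the catch. It did not spring out when I backed off. In the final views most of the panel and handle sit within about 1 px of where a home drawer should appear, and the bar's right end is about 2 px off. One earlier corner measurement of the panel came out about 6 mm off; I put that down to an unclear corner in the image, and it would not settle a 4 mm limit by itself.
- **Key:** Torque jumped to 1.1 N m at about 56° of turn, so it reached its stop. I turned it back in the grip to within about 2° of rest before letting go, so the spring covered only that last bit. It now looks the same as at the start.
- **Rest of the bench:** The pot, spool, hammer, brush, tin and the pink and blue look-alikes look unmoved. I did not check the heel block separately. The arm stands clear, up by the mat, touching nothing.

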